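# Weigh a bisque beaker on the pottery's bench balance

## Task

Weigh the straight-sided clay beaker on the bench balance: stand it upright in the middle of the left plate, as seen from the robot, and counter it on the right plate with the 200 g weight, adding the 100 g weight as well if that is not enough. Then slide the poise along its bar until the beam rests level with the pointer on the middle mark and hands off. Set the beaker down gently, without dropping or toppling it, and leave the bowl, the vase, the jar and the 500 g weight where they stand.

Things in the scene. Friction and masses are not known exactly. Their poses are not given: they have to be found in the camera images.
- balance: Fixed grey casting of a bench balance, 310 mm long (its y), 130 mm wide, 37 mm high. Origin at the centre of its underside, x away from the robot, y to its left end; its yaw varies by 0.2 rad either way. The beam pivots on an axis along x, 66 mm above the origin. Between the plates a post and a pointer rise to 150 mm above the bench.
- beam (a joint): Tilt of the beam in rad: 0 level, positive with the left plate up; stops at -0.10 and +0.10. Swings freely, settles in about 1 s. Level when the load on the left plate equals the load on the right plus the poise's reading (empty plates: poise at 0); each gram more on the right adds 0.0041 rad, so 24 g lays it on a stop. It does not matter where on a plate a load stands.
- plate_left_top (a point): Centre of the top face of the left plate (+y end), a flat steel disc of 124 mm diameter, 4 mm thick, on a stem at 105 mm from the pivot. It stays horizontal and rises and sinks with the beam: 100 mm above the bench when level, 10 mm more or less at the stops.
- plate_right_top (a point): The same for the right plate (-y end), which sinks as the left one rises.
- poise (a joint): Place of the sliding poise on its bar in m: 0 at the left (+y) end, 0.175 at the right end. It acts as a load on the right plate of 1.143 g per mm: 0 at the left end, 200 g at the right end. Slides with 0.5 N of friction, stays where left. The bar is part of the beam and tilts with it: 226 mm long, parallel to the beam, 105 mm in front (-x) of it, at pivot height.
- poise_top (a point): Centre of the top face of the poise, a dark steel block 26 mm along the bar, 22 mm across it and 34 mm high, riding over the bar; its sides stand free down to the bar's top, 19 mm below this point. 91 mm above the bench when the beam is level.
- beaker: The pot to weigh: an open fired-clay beaker, straight-sided, 64 mm outer diameter, 86 mm high, wall 6 mm. Origin at the centre of its underside, z up. Its weight is not known: 225 to 475 g.
- weight_100: The 100 g weight: the smallest of three plain steel weights with a knob on top; 23 mm diameter, cylindrical part 26 mm high, 38 mm over the knob (knob diameter 13 mm). Origin at the centre of its underside.
- weight_200: The 200 g weight: the middle one; 29 mm diameter, cylindrical part 33 mm high, 47 mm over the knob (knob diameter 16 mm). Origin at the centre of its underside.
- weight_500: The 500 g weight, the largest; 40 mm diameter, 62 mm high. Bystander, to be left alone. Origin at the centre of its underside.
- bowl: Bystander: an open clay bowl, 84 mm across the rim, 50 mm high. Origin at the centre of its underside.
- vase: Bystander: a closed-looking clay bottle vase with a narrow neck and flared lip, belly 74 mm diameter, 140 mm high. Origin at the centre of its underside.
- glaze_jar: Bystander: a small white jar with a black lid, 52 mm diameter, 75 mm high. Origin at the centre of its underside.
There are look-alikes about, which are no part of the job. Leave any brown or red look-alike of the weight_100 alone.

How it is judged:
At the end, for the whole second after the job is handed in: Beaker upright (0.12 rad) on the left plate, within 30 mm of its centre; the 200 g weight upright on the right plate within 60 mm of its centre, the 100 g one there too or clear of the balance; beam at rest and level within 0.025 rad (about 6 g) (horizontal distance between beaker and plate_left_top below 0.03 m and z of beaker in the frame of plate_left_top between -0.005 and 0.006 m and angle between each of beaker, weight_200's own z axis and vertical below 0.12 rad and horizontal distance between weight_200 and plate_right_top below 0.06 m and z of weight_200 in the frame of plate_right_top between -0.005 and 0.006 m and ((horizontal distance between weight_100 and plate_right_top below 0.06 m and z of weight_100 in the frame of plate_right_top between -0.005 and 0.006 m and angle between weight_100's own z axis and vertical below 0.12 rad) or contact force between weight_100 and balance below 0.02 N) and value of joint beam between -0.025 and 0.025 rad and velocity of joint beam between -0.02 and 0.02 rad/s and linear speed of beaker below 0.02 m/s); the robot touches nothing.
It fails at once if the bowl, the vase, the jar or the 500 g weight is shifted by more than 20 mm or tipped (distance of any of bowl, vase, weight_500, glaze_jar from where it was at the start of the episode above 0.02 m or angle between any of bowl, vase, weight_500, glaze_jar's own z axis and vertical above 0.3 rad).
It fails at once if the beaker topples (tips by more than 0.7 rad) (angle between beaker's own z axis and vertical above 0.7 rad).
It fails at once if the beaker is dropped (falls freely by more than about 10 mm) (contact force between beaker and anything else below 0.01 N and linear speed of beaker above 0.45 m/s).
It fails at once if the beaker is banged on the balance (more than 60 N) (contact force between beaker and balance above 60 N).
It also fails if it takes over 72 s, if anything falls off the work surface, if the arm or the gripper's body presses on something with over 40 N, if the wrist force passes 120 N, or if a joint passes its speed limit or range.

## Robot

A 6-joint arm with a two-finger parallel gripper is mounted at the origin on the work surface. World frame = base frame: x ahead of the robot, y to its left, z up, the work surface at z = 0. Lengths are in m, angles in rad, forces in N, time in s.
With the tool pointing down it reaches from about 0.35 to 0.975 m from the base axis. Payload 4.9 kg.
Tool frame: the origin (TCP) lies at the very end of the fingers, on their centre line; the grasp point (between the pads) lies 19 mm behind it; z points along the fingers, y is the direction in which the jaws open and shut (so a half turn about z gives the same grasp; the last joint's range is limited). The gripper opens to 85 mm and grips with 20 to 120 N. Pads are 22 mm wide; open, the fingers measure 114 mm over their backs; the gripper's body (76 mm by 85 mm) begins 54 mm behind the grasp point. The pads swing forward as they close: fully open they stand 13 mm farther back than shut.
Start: joints at [-1.358, 0.053, 1.613, -0, 1.476, -0.119], TCP at [0.204, -0.591, 0.231] pointing down, gripper open.
Joint ranges: [-3.01, 3.01], [-1.01, 2.22], [0.06, 2.58], [-1.02, 4.17], [0.09, 2.62], [-3.14, 3.14]. Speed limits (rad/s): [2.57, 2.57, 3.14, 3.14, 3.14, 3.14].

## Interface

Orientations are given as a unit quaternion [w, x, y, z].
In Python, from plant import state, eyes, job_done gives the robot as it stands.
- The arm moves only by the tool apply_moves, never from a script. Its argument "commands" is a list of rows, each an object with "linear": the shift along the tool's x, y, z in m, a list of three; "delta_rot": the turn, a rotation vector about the tool's x, y, z in degrees, a list of three; "fingers": the closure in counts, from 0 (fully open) to 255 (shut). In form: [{"linear": [x, y, z], "delta_rot": [wx, wy, wz], "fingers": fingers}, ...]. A call has exactly 8 rows; each row is the pose to reach, as a shift and turn from the pose commanded when the call began, along the tool's axes at that moment; what a row does not reach only later rows make up. A row lasts 1/10 s, in which the tool goes at most 50 mm and 8.59 degrees, less where a joint would pass 70% of its speed; a pose out of reach is approached as far as the arm can. A call with a gripper value outside its range is refused whole. The fingers move at their own pace and stop on an object; the grip force is fixed at half the most. Time passes only in rows, so rows that repeat a pose let the fingers close, or fill a call up. It gives the time, the measured TCP pose, the force and the opening at its end, in the units of the state.
- state(): the state, without advancing time (a new reading comes with each control period).
- eyes.grab_frame(name): name is "scene" or "top" or "wrist"; returns the picture (420x560x3 uint8, red, green, blue); there is no depth.
- eyes.camera_params(name): a dict with "fx", "fy", "cx", "cy" (pixels), "position" and "rotation" of the camera in the world; the wrist camera has in their place "T_tool_cam" (4x4, takes a point from camera to tool coordinates, whose origin is the TCP and whose axes are the flange's). Camera axes: x right, y down, z forward; pixel columns grow to the right and rows downward; lengths in m; the calibration is good to about 2 mm. The wrist camera is an equidistant fisheye: a pixel r from the principal point sees the ray r / f radians off the axis. A picture is of the moment at which its call begins: read the wrist's pose just before it. camera_params takes no time and is no camera call.
- job_done(): hands the job in, once; it reports no verdict.
The state is a dict: "time": time; "joint_pos": joint angles; "joint_vel": joint speeds; "joint_efforts": joint torques, N m; "tool_pos": TCP position; "tool_rot": TCP orientation; "contact_force": force on the tool from outside, world axes, zero at the start; "ft_torque": the same for the moment, N m; "gripper_width": opening from 0.0 (shut) to 1.0 (fully open).
Only numpy, scipy, OpenCV 4.12 (cv2) and the standard library are available. Lean on these libraries where they do the work, as an engineer would, in place of code of your own. Each camera call takes 0.05 s, during which the arm holds its last target.

## Working session

There is one attempt and no reset: what is moved stays moved. The work goes in short steps, Python scripts to look and compute and a tool call to move; the robot and the scene stay as the last step left them, time stands still between calls to the robot, and variables do not carry over. Pictures are saved under pics/ and viewed, and the job is handed in when it is done.

Besides the shell and the picture viewer there is one more tool, called by a JSON object that holds its "name" and its "arguments". apply_moves: Moves the arm, as the interface text tells. Its arguments: {"type":"object","properties":{"commands":{"type":"array","items":{"type":"object","properties":{"linear":{"type":"array","items":{"type":"number"}},"delta_rot":{"type":"array","items":{"type":"number"}},"fingers":{"type":"number"}}}}},"required":["commands"]}

```bash
ls; mkdir -p pics; python3 - <<'E'
from plant import state, eyes
import cv2
s=state();print(s)
for n in ["scene","top","wrist"]:
    im=eyes.grab_frame(n);cv2.imwrite(f"pics/{n}0.png",im[:,:,::-1]);print(n,eyes.camera_params(n))
E
```

```text
pics
{'time': 0.0, 'joint_pos': array([-1.35797599e+00,  5.33800715e-02,  1.61430791e+00,  1.06131700e-05,
        1.47599694e+00, -1.18973085e-01]), 'joint_vel': array([ 0.00261373,  0.00120439, -0.00101068,  0.00142214,  0.00029208,
        0.000639  ]), 'joint_efforts': array([-4.51165542e-04, -3.93683445e+01, -3.70176065e+01, -1.37247921e-04,
        6.97447904e-03,  1.32848083e-05]), 'tool_pos': array([ 0.20347249, -0.59028749,  0.23004032]), 'tool_rot': array([-1.04523019e-03,  9.86270216e-01,  1.65136207e-01, -4.37939698e-05]), 'contact_force': array([-0.41499806,  0.33794757,  0.07438917]), 'ft_torque': array([ 0.02783027,  0.01013605, -0.00529416]), 'gripper_width': 1.0021865380890909}
scene {'fx': 480.27326331691717, 'fy': 480.27326331691717, 'cx': 278.8795869157673, 'cy': 213.96255263826632, 'position': array([0.75896524, 0.59671321, 0.94057289]), 'rotation': array([-0.07910351,  0.21487487,  0.91820478, -0.32322036])}
top {'fx': 525.242804960006, 'fy': 525.242804960006, 'cx': 279.7460887995526, 'cy': 197.8646147931243, 'position': array([0.40335621, 0.00378709, 1.43631501]), 'rotation': array([ 0.02461669, -0.70629281,  0.70725203, -0.01841318])}
wrist {'fx': 325.19226210127806, 'fy': 325.19226210127806, 'cx': 281.0703568408584, 'cy': 208.6900800349989, 'T_tool_cam': array([[ 3.06368482e-04, -9.58978477e-01, -2.83478725e-01,
         7.22975348e-02],
       [ 9.99999851e-01,  1.65787168e-04,  5.19905367e-04,
         9.83311716e-04],
       [-4.51580922e-04, -2.83478842e-01,  9.58978385e-01,
        -1.43689033e-01],
       [ 0.00000000e+00,  0.00000000e+00,  0.00000000e+00,
         1.00000000e+00]])}
```

View pics/top0.png

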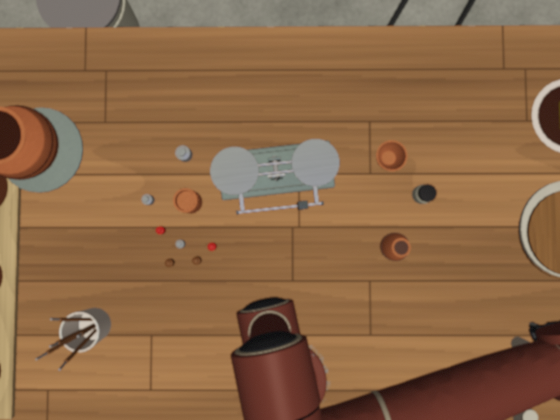

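View pics/scene0.png

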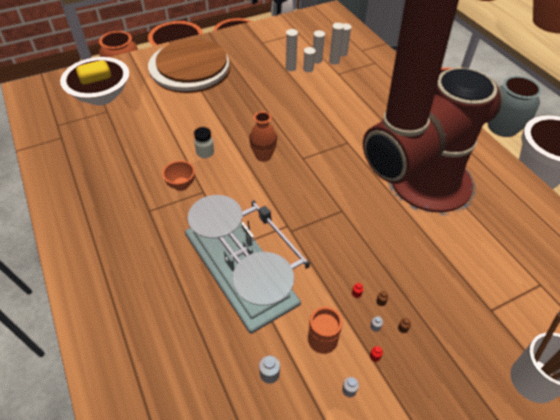

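View pics/wrist0.png

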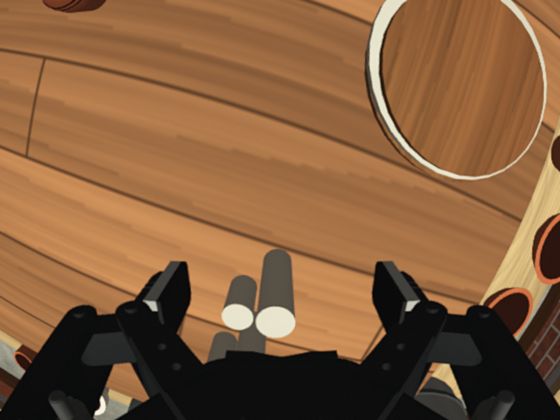

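The top view, with image left as +y, shows:
- beaker at (187,201)
- 500 g at (183,153), 200 g at (147,200), and 100 g at (180,244) among red and brown look-alikes
- left plate at (234,170), right plate at (316,162), and the poise near the right end at (303,206)
- bowl, vase and jar on the right

Next I'll measure them.

```bash
cat > h.py <<'E'
import numpy as np,cv2
from scipy.spatial.transform import Rotation as R
from plant import state,eyes
def cam(n):
    p=eyes.camera_params(n);q=p["rotation"]
    return p,R.from_quat([q[1],q[2],q[3],q[0]]).as_matrix(),np.array(p["position"])
def ray(n,uv):
    p,M,o=cam(n);d=M@np.array([(uv[0]-p["cx"])/p["fx"],(uv[1]-p["cy"])/p["fy"],1]);return o,d
def onplane(n,uv,z):
    o,d=ray(n,uv);return o+d*(z-o[2])/d[2]
def proj(n,P):
    p,M,o=cam(n);c=M.T@(np.array(P)-o);return np.array([p["cx"]+p["fx"]*c[0]/c[2],p["cy"]+p["fy"]*c[1]/c[2]])
def tri(uvs):
    A=np.zeros((3,3));b=np.zeros(3)
    for n,uv in uvs:
        o,d=ray(n,uv);d/=np.linalg.norm(d);Q=np.eye(3)-np.outer(d,d);A+=Q;b+=Q@o
    return np.linalg.solve(A,b)
def toolR():
    s=state();q=s["tool_rot"];return R.from_quat([q[1],q[2],q[3],q[0]]),np.array(s["tool_pos"]),s
def wproj(P):
    r,t,_=toolR();T=eyes.camera_params("wrist");p=T;T=T["T_tool_cam"]
    c=np.linalg.inv(T)@np.r_[r.inv().apply(np.array(P)-t),1];c=c[:3]
    th=np.arctan2(np.hypot(c[0],c[1]),c[2]);ph=np.arctan2(c[1],c[0]);return np.array([p["cx"]+p["fx"]*th*np.cos(ph),p["cy"]+p["fx"]*th*np.sin(ph)])
def wray(uv):
    r,t,_=toolR();p=eyes.camera_params("wrist");T=p["T_tool_cam"]
    dx,dy=uv[0]-p["cx"],uv[1]-p["cy"];rr=np.hypot(dx,dy);th=rr/p["fx"]
    d=np.array([np.sin(th)*dx/rr,np.sin(th)*dy/rr,np.cos(th)]) if rr>0 else np.array([0,0,1.])
    return t+r.apply(T[:3,3]),r.apply(T[:3,:3]@d)
def wonplane(uv,z):
    o,d=wray(uv);return o+d*(z-o[2])/d[2]
E
python3 - <<'E'
from h import *
t=cv2.imread("pics/top0.png");s=cv2.imread("pics/scene0.png")
cv2.imwrite("pics/tz.png",cv2.resize(t[130:280,130:340],None,fx=3.8,fy=3.8,interpolation=cv2.INTER_CUBIC))
cv2.imwrite("pics/sz.png",cv2.resize(s[180:400,180:420],None,fx=2.7,fy=2.7,interpolation=cv2.INTER_CUBIC))
for n,uv,z in [("500",(183,153),.05),("200",(147,200),.04),("100",(180,244),.03),("beaker",(187,201),.086),("pl",(234,170),.1),("pr",(316,162),.1),("poise",(303,206),.091)]: print(n,onplane("top",uv,z))
E
```

```text
500 [0.6079415  0.27338134 0.05      ]
200 [0.48332236 0.37028169 0.04      ]
100 [0.36596385 0.28282034 0.03      ]
beaker [0.4779406  0.25478493 0.086     ]
pl [0.55643389 0.13247406 0.1       ]
pr [ 0.57656313 -0.0773722   0.1       ]
poise [ 0.46436298 -0.04402269  0.091     ]
```

View pics/tz.png

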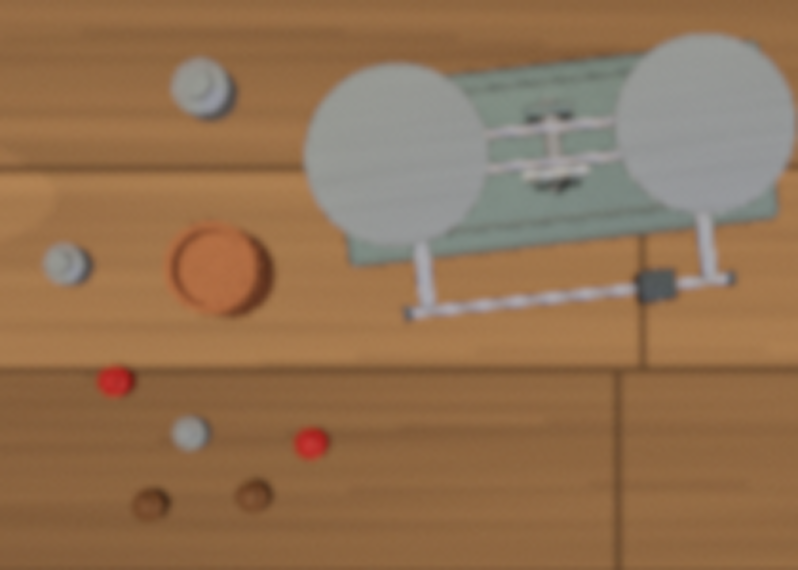

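View pics/sz.png

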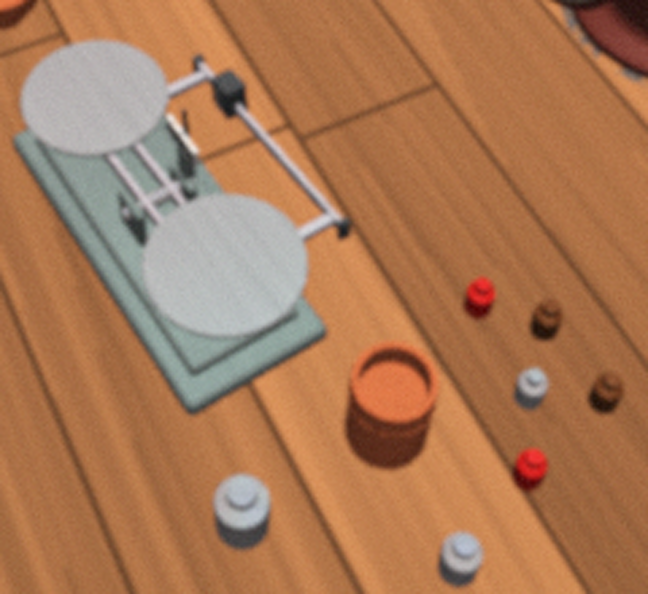

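```bash
python3 - <<'E'
from h import *
t=cv2.imread("pics/top0.png")
hsv=cv2.cvtColor(t,cv2.COLOR_BGR2HSV)
m=((hsv[...,1]<60)&(hsv[...,2]>90)).astype(np.uint8)
for nm,(a,b,r,h) in {"500":(183,153,13,.055),"200":(147,200,10,.033),"100":(180,244,9,.026)}.items():
    w=np.zeros_like(m);cv2.circle(w,(a,b),r,1,-1);k=m&w;ys,xs=np.nonzero(k);print(nm,len(xs),xs.min(),xs.max(),ys.min(),ys.max(),xs.mean(),ys.mean(),onplane("top",(xs.mean(),ys.mean()),h*0.75).round(4))
# plates
for nm,(a,b,z) in {"pl":(234,170,.11),"pr":(316,162,.09)}.items():
    w=np.zeros_like(m);cv2.circle(w,(a,b),27,1,-1);k=((hsv[...,1]<28)&(hsv[...,2]>110)).astype(np.uint8)&w
    k=cv2.morphologyEx(k,cv2.MORPH_OPEN,np.ones((7,7),np.uint8));c=max(cv2.findContours(k,0,1)[0],key=cv2.contourArea)
    e=cv2.minEnclosingCircle(c);print(nm,e,onplane("top",e[0],z).round(4))
# bar ends & poise from zoom pixels
for nm,u,z in [("barL",(409,313),.072+.01),("barR",(729,278),.06),("poise",(657,284),.085)]: print(nm,onplane("top",(u[0]/3.8+129.6,u[1]/3.8+129.6),z).round(4))
# beaker rim: dark inside
for n,im in (("top",t),("scene",cv2.imread("pics/scene0.png"))):
    h=cv2.cvtColor(im,cv2.COLOR_BGR2HSV);print(n,proj(n,(.478,.255,.086)),proj(n,(.478,.255,0)))
k=((hsv[...,0]<11)&(hsv[...,1]>150)&(hsv[...,2]>100)).astype(np.uint8);w=np.zeros_like(k);w[180:222,165:210]=1;k&=w
c=max(cv2.findContours(k,0,1)[0],key=cv2.contourArea);e=cv2.minEnclosingCircle(c);print(e,cv2.boundingRect(c))
for z in (.086,.06):print(onplane("top",e[0],z).round(4))
# known radius rim px
print(.032*525/(1.436-.086))
E
```

```text
500 186 175 191 146 160 182.8494623655914 152.8548387096774 [0.6096 0.2755 0.0413]
200 94 142 153 195 204 147.2127659574468 199.3404255319149 [0.486  0.3737 0.0248]
100 60 176 184 240 247 180.0 243.5 [0.367  0.2849 0.0195]
pl ((236.69430541992188, 171.91915893554688), 26.523426055908203) [0.5504 0.1246 0.11  ]
pr ((313.7926940917969, 164.2073211669922), 26.363191604614258) [ 0.5722 -0.0723  0.09  ]
barL [0.4496 0.1254 0.082 ]
barR [ 0.4742 -0.0935  0.06  ]
poise [ 0.4689 -0.043   0.085 ]
top [186.91695518 200.97713101] [192.7254585  202.69899861]
scene [326.9663896  317.07439971] [323.49551724 336.02786955]
((194.5, 202.5), 8.860122680664062) (192, 194, 8, 18)
[0.474  0.2354 0.086 ]
[0.4754 0.2398 0.06  ]
12.444444444444446
```

```bash
cat >> h.py <<'E'
def goal(P,yaw=None,pose=None):
    r,t,s=toolR()
    if pose is not None: t=np.array(pose)
    lin=r.inv().apply(np.array(P)-t)
    rv=np.zeros(3)
    if yaw is not None:
        tgt=R.from_euler("z",yaw)*R.from_euler("x",np.pi)
        rv=np.degrees((r.inv()*tgt).as_rotvec())
    print("lin",lin.round(4),"rot",rv.round(2),"pos",t.round(4),"t",round(s["time"],2),"F",np.round(s["contact_force"],2),"w",round(s["gripper_width"],3))
E
python3 - <<'E'
from h import *
goal((.42,-.25,.24),.11)
for p in [((233.9,170),.11),((315.7,162),.09),((185.9,199.9),.086)]:print(onplane("top",*p))
E
```

```text
lin [ 0.3156 -0.2513 -0.0092] rot [-0.09  0.   12.71] pos [ 0.2035 -0.5904  0.2303] t 0.15 F [ 0.    0.67 -0.61] w 0.999
[0.5552889  0.13176528 0.11      ]
[ 0.57786101 -0.07720681  0.09      ]
[0.48078643 0.25765402 0.086     ]
```

{"name": "apply_moves", "arguments": {"commands": [{"linear": [0.316,-0.251,-0.01],"delta_rot": [0,0,12.7],"fingers": 0},{"linear": [0.316,-0.251,-0.01],"delta_rot": [0,0,12.7],"fingers": 0},{"linear": [0.316,-0.251,-0.01],"delta_rot": [0,0,12.7],"fingers": 0},{"linear": [0.316,-0.251,-0.01],"delta_rot": [0,0,12.7],"fingers": 0},{"linear": [0.316,-0.251,-0.01],"delta_rot": [0,0,12.7],"fingers": 0},{"linear": [0.316,-0.251,-0.01],"delta_rot": [0,0,12.7],"fingers": 0},{"linear": [0.316,-0.251,-0.01],"delta_rot": [0,0,12.7],"fingers": 0},{"linear": [0.316,-0.251,-0.01],"delta_rot": [0,0,12.7],"fingers": 0}]}}

```text
time: 0.95
tool_pos: [0.4192, -0.2518, 0.2411]
tool_rot: [0.0, 0.998, 0.055, 0.0]
contact_force: [0.1, -0.2, 0.1]
gripper_width: 1.0
```

```bash
python3 -c "
from h import *
goal((.47,.14,.22),.11)"
```

```text
lin [ 0.0935 -0.3839  0.0211] rot [ 0.01 -0.01 -0.01] pos [ 0.4192 -0.2518  0.2411] t 0.95 F [ 0.11 -0.24  0.13] w 1.0
```

{"name": "apply_moves", "arguments": {"commands": [{"linear": [0.093,-0.384,0.02],"delta_rot": [0,0,0],"fingers": 0},{"linear": [0.093,-0.384,0.02],"delta_rot": [0,0,0],"fingers": 0},{"linear": [0.093,-0.384,0.02],"delta_rot": [0,0,0],"fingers": 0},{"linear": [0.093,-0.384,0.02],"delta_rot": [0,0,0],"fingers": 0},{"linear": [0.093,-0.384,0.02],"delta_rot": [0,0,0],"fingers": 0},{"linear": [0.093,-0.384,0.02],"delta_rot": [0,0,0],"fingers": 0},{"linear": [0.093,-0.384,0.02],"delta_rot": [0,0,0],"fingers": 0},{"linear": [0.093,-0.384,0.02],"delta_rot": [0,0,0],"fingers": 0}]}}

```text
time: 1.75
tool_pos: [0.4684, 0.1405, 0.221]
tool_rot: [-0.0, 0.998, 0.055, 0.0]
contact_force: [0.5, -1.0, 0.4]
gripper_width: 1.003
```

```bash
python3 -c "
from h import *
goal((.486,.372,.11),.11)
im=eyes.grab_frame('wrist');cv2.imwrite('pics/w1.png',im[:,:,::-1])
for P in [(.486,.3737,.047),(.367,.285,.038),(.481,.2576,.086)]: print(wproj(P))"
```

```text
lin [ 0.0431 -0.2281  0.111 ] rot [-0.   -0.01  0.06] pos [0.4684 0.1405 0.221 ] t 1.75 F [ 0.54 -1.02  0.41] w 1.003
[ 80.79618599 152.46960589]
[152.93638373 258.02717753]
[160.24162188 171.18448256]
```

View pics/w1.png

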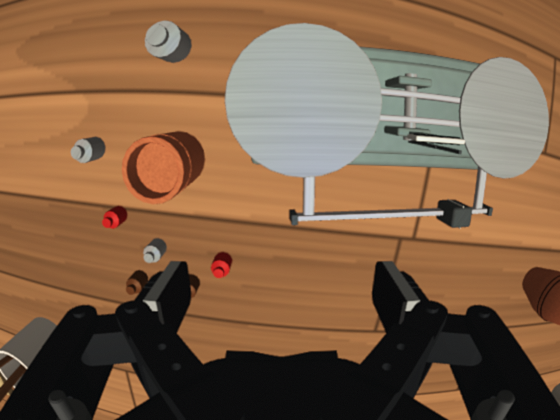

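Wrist view: the 200 g knob is at about (80,149), the beaker rim centre at (157,167), and the 100 g knob at (152,245). All are close to the predictions.

```bash
python3 -c "
from h import *
print(wonplane((80,149),.047),wonplane((157,167),.086),wonplane((152,245),.036))
im=cv2.imread('pics/w1.png');cv2.imwrite('pics/w1z.png',cv2.resize(im[120:290,60:240],None,fx=4,fy=3.5,interpolation=cv2.INTER_CUBIC))"
```

```text
[0.48988689 0.3748696  0.047     ] [0.48459015 0.26097163 0.086     ] [0.3827096  0.28641252 0.036     ]
```

View pics/w1z.png

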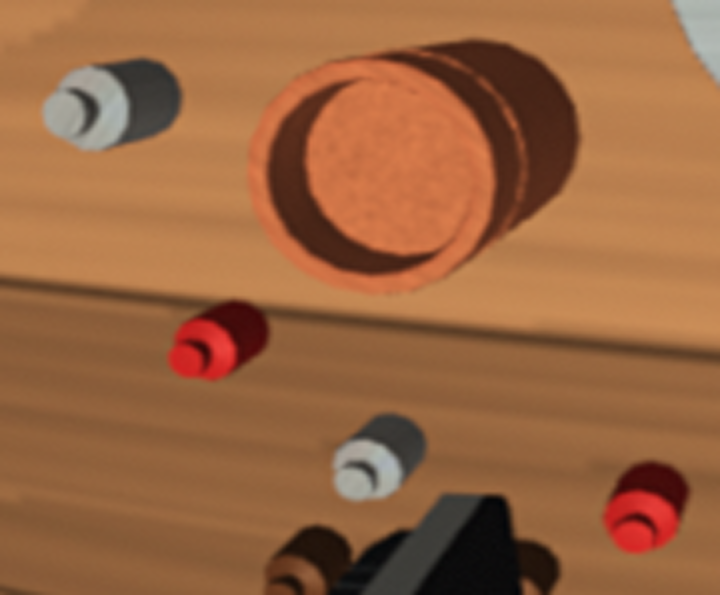

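```bash
python3 -c "
from h import *
print(wonplane((77,152),.047),wonplane((153.3,170),.086),wonplane((148.8,256.6),.038))
goal((.4865,.375,.13),.11)"
```

```text
[0.48625777 0.37926992 0.047     ] [0.48148756 0.26459477 0.086     ] [0.3680081  0.29030995 0.038     ]
lin [ 0.0447 -0.225   0.0917] rot [-0.29  0.    0.35] pos [0.4682 0.1459 0.2205] t 1.8 F [-3.98  2.03  0.28] w 1.007
```

```bash
python3 -c "
from h import *
goal((.486,.374,.12),.11,(.4695,.1405,.2205))"
```

```text
lin [ 0.0434 -0.2295  0.1017] rot [-0.29  0.    0.35] pos [0.4695 0.1405 0.2205] t 1.8 F [-3.98  2.03  0.28] w 1.007
```

{"name": "apply_moves", "arguments": {"commands": [{"linear": [0.008,-0.045,0.01],"delta_rot": [0,0,0],"fingers": 0},{"linear": [0.016,-0.09,0.02],"delta_rot": [0,0,0],"fingers": 0},{"linear": [0.024,-0.135,0.04],"delta_rot": [0,0,0],"fingers": 0},{"linear": [0.033,-0.18,0.06],"delta_rot": [0,0,0],"fingers": 0},{"linear": [0.042,-0.22,0.08],"delta_rot": [0,0,0],"fingers": 0},{"linear": [0.042,-0.23,0.12],"delta_rot": [0,0,0],"fingers": 0},{"linear": [0.042,-0.23,0.15],"delta_rot": [0,0,0],"fingers": 0},{"linear": [0.042,-0.23,0.155],"delta_rot": [0,0,0],"fingers": 0}]}}

```text
time: 2.6
tool_pos: [0.4818, 0.3699, 0.0607]
tool_rot: [0.002, 0.998, 0.056, -0.004]
contact_force: [0.7, -0.7, -0.7]
gripper_width: 1.001
```

```bash
python3 -c "
from h import *
goal((.486,.374,.009),.11)
im=eyes.grab_frame('wrist');cv2.imwrite('pics/w2.png',im[:,:,::-1]);goal((.486,.374,.009),.11)"
```

```text
lin [ 0.0051 -0.0039  0.0516] rot [0.23 0.51 0.07] pos [0.4818 0.3699 0.0607] t 2.6 F [ 0.69 -0.72 -0.7 ] w 1.001
lin [ 0.0038 -0.0037  0.0534] rot [0.17 0.37 0.02] pos [0.4829 0.3701 0.0624] t 2.65 F [ 0.4  -0.9  -0.31] w 1.0
```

View pics/w2.png

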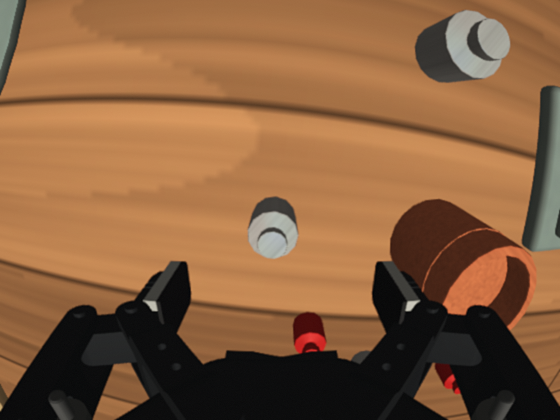

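```bash
python3 -c "
from h import *
print(wonplane((272,243),.047), wproj((.486,.374,.047)),toolR()[1])"
```

```text
[0.48897228 0.37450875 0.047     ] [272.38983407 248.20270418] [0.48292264 0.37007582 0.0623954 ]
```

{"name": "apply_moves", "arguments": {"commands": [{"linear": [0.003,-0.002,0.02],"delta_rot": [0,0,0],"fingers": 0},{"linear": [0.005,-0.004,0.04],"delta_rot": [0,0,0],"fingers": 0},{"linear": [0.005,-0.004,0.054],"delta_rot": [0,0,0],"fingers": 100},{"linear": [0.005,-0.004,0.054],"delta_rot": [0,0,0],"fingers": 255},{"linear": [0.005,-0.004,0.054],"delta_rot": [0,0,0],"fingers": 255},{"linear": [0.005,-0.004,0.054],"delta_rot": [0,0,0],"fingers": 255},{"linear": [0.005,-0.004,0.054],"delta_rot": [0,0,0],"fingers": 255},{"linear": [0.005,-0.004,0.054],"delta_rot": [0,0,0],"fingers": 255}]}}

```text
time: 3.45
tool_pos: [0.4912, 0.3765, 0.0143]
tool_rot: [-0.001, 0.998, 0.055, 0.002]
contact_force: [-0.4, -1.2, 6.2]
gripper_width: 0.314
```

```bash
python3 -c "
from h import *
goal((.5,.15,.21),.11)"
```

```text
lin [-0.0155  0.2259 -0.196 ] rot [-0.06 -0.18  0.01] pos [0.4912 0.3765 0.0143] t 3.45 F [-0.44 -1.23  6.25] w 0.314
```

```bash
python3 -c "
from h import *
im=eyes.grab_frame('wrist');cv2.imwrite('pics/w3.png',im[100:400,130:430,::-1]);goal((.486,.374,.009),.11)"
```

```text
lin [-0.0054  0.0019  0.0052] rot [-0.06 -0.17  0.01] pos [0.4912 0.3765 0.0143] t 3.5 F [-0.01 -1.12  6.04] w 0.312
```

View pics/w3.png

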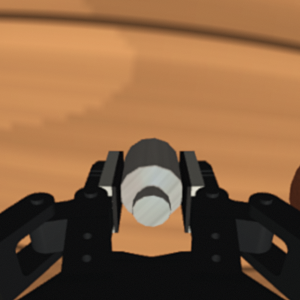

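{"name": "apply_moves", "arguments": {"commands": [{"linear": [0,0,-0.04],"delta_rot": [0,0,0],"fingers": 255},{"linear": [0,0,-0.08],"delta_rot": [0,0,0],"fingers": 255},{"linear": [0,0.01,-0.12],"delta_rot": [0,0,0],"fingers": 255},{"linear": [0.01,0.04,-0.155],"delta_rot": [0,0,0],"fingers": 255},{"linear": [0.02,0.08,-0.18],"delta_rot": [0,0,0],"fingers": 255},{"linear": [0.03,0.125,-0.2],"delta_rot": [0,0,0],"fingers": 255},{"linear": [0.035,0.17,-0.205],"delta_rot": [0,0,0],"fingers": 255},{"linear": [0.04,0.22,-0.205],"delta_rot": [0,0,0],"fingers": 255}]}}

```text
time: 4.3
tool_pos: [0.5543, 0.1607, 0.2188]
tool_rot: [-0.0, 0.998, 0.056, 0.001]
contact_force: [1.4, -1.0, -2.8]
gripper_width: 0.317
```

```bash
python3 -c "
from h import *
goal((.60,-.075,.15),.11)"
```

```text
lin [0.019  0.2393 0.0687] rot [-0.02 -0.16  0.07] pos [0.5543 0.1607 0.2188] t 4.3 F [ 1.35 -1.   -2.79] w 0.317
```

{"name": "apply_moves", "arguments": {"commands": [{"linear": [0.004,0.048,0],"delta_rot": [0,0,0],"fingers": 255},{"linear": [0.008,0.096,0],"delta_rot": [0,0,0],"fingers": 255},{"linear": [0.012,0.144,0],"delta_rot": [0,0,0],"fingers": 255},{"linear": [0.016,0.19,0.01],"delta_rot": [0,0,0],"fingers": 255},{"linear": [0.019,0.225,0.03],"delta_rot": [0,0,0],"fingers": 255},{"linear": [0.019,0.239,0.06],"delta_rot": [0,0,0],"fingers": 255},{"linear": [0.019,0.239,0.08],"delta_rot": [0,0,0],"fingers": 255},{"linear": [0.019,0.239,0.085],"delta_rot": [0,0,0],"fingers": 255}]}}

```text
time: 5.1
tool_pos: [0.5962, -0.0736, 0.1279]
tool_rot: [-0.001, 0.999, 0.054, -0.004]
contact_force: [-1.0, -0.3, -2.2]
gripper_width: 0.314
```

```bash
python3 -c "
from h import *
goal((.60,-.075,.107),.11)
im=eyes.grab_frame('scene');cv2.imwrite('pics/s4.png',cv2.resize(im[150:350,150:350,::-1],None,fx=3,fy=3))
goal((.60,-.075,.107),.11)"
```

```text
lin [0.0038 0.0019 0.0209] rot [-0.16  0.4  -0.06] pos [ 0.5962 -0.0736  0.1279] t 5.1 F [-1.   -0.34 -2.2 ] w 0.314
lin [0.0031 0.0021 0.0218] rot [-0.13  0.31 -0.02] pos [ 0.5968 -0.0733  0.1288] t 5.15 F [ 0.06 -0.51 -1.92] w 0.311
```

View pics/s4.png

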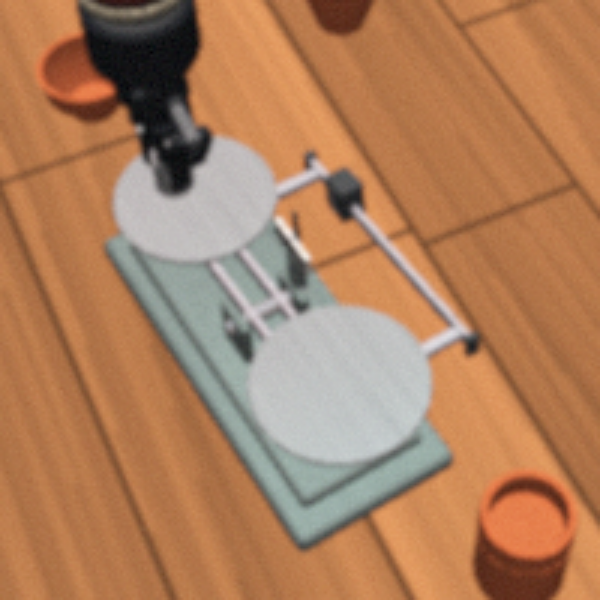

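The weight is held just above the right plate, and the wrist force of -1.9 N agrees with 200 g. Lowering now.

{"name": "apply_moves", "arguments": {"commands": [{"linear": [0.003,0.002,0.006],"delta_rot": [0,0,0],"fingers": 255},{"linear": [0.003,0.002,0.012],"delta_rot": [0,0,0],"fingers": 255},{"linear": [0.003,0.002,0.016],"delta_rot": [0,0,0],"fingers": 255},{"linear": [0.003,0.002,0.019],"delta_rot": [0,0,0],"fingers": 255},{"linear": [0.003,0.002,0.021],"delta_rot": [0,0,0],"fingers": 255},{"linear": [0.003,0.002,0.023],"delta_rot": [0,0,0],"fingers": 255},{"linear": [0.003,0.002,0.023],"delta_rot": [0,0,0],"fingers": 255},{"linear": [0.003,0.002,0.023],"delta_rot": [0,0,0],"fingers": 255}]}}

```text
time: 5.95
tool_pos: [0.6021, -0.0753, 0.1093]
tool_rot: [0.0, 0.998, 0.055, 0.0]
contact_force: [0.4, 0.7, -1.8]
gripper_width: 0.311
```

{"name": "apply_moves", "arguments": {"commands": [{"linear": [0,0,0.002],"delta_rot": [0,0,0],"fingers": 255},{"linear": [0,0,0.004],"delta_rot": [0,0,0],"fingers": 255},{"linear": [0,0,0.005],"delta_rot": [0,0,0],"fingers": 255},{"linear": [0,0,0.006],"delta_rot": [0,0,0],"fingers": 255},{"linear": [0,0,0.006],"delta_rot": [0,0,0],"fingers": 255},{"linear": [0,0,0.006],"delta_rot": [0,0,0],"fingers": 255},{"linear": [0,0,0.006],"delta_rot": [0,0,0],"fingers": 255},{"linear": [0,0,0.006],"delta_rot": [0,0,0],"fingers": 255}]}}

```text
time: 6.75
tool_pos: [0.6021, -0.0752, 0.1034]
tool_rot: [0.0, 0.998, 0.055, 0.0]
contact_force: [-0.3, 1.0, -0.2]
gripper_width: 0.311
```

{"name": "apply_moves", "arguments": {"commands": [{"linear": [0,0,0],"delta_rot": [0,0,0],"fingers": 120},{"linear": [0,0,0],"delta_rot": [0,0,0],"fingers": 60},{"linear": [0,0,0],"delta_rot": [0,0,0],"fingers": 0},{"linear": [0,0,-0.02],"delta_rot": [0,0,0],"fingers": 0},{"linear": [0,0,-0.06],"delta_rot": [0,0,0],"fingers": 0},{"linear": [0,0,-0.1],"delta_rot": [0,0,0],"fingers": 0},{"linear": [-0.01,-0.04,-0.11],"delta_rot": [0,0,0],"fingers": 0},{"linear": [-0.02,-0.09,-0.11],"delta_rot": [0,0,0],"fingers": 0}]}}

```text
time: 7.55
tool_pos: [0.5745, 0.0104, 0.2174]
tool_rot: [0.001, 0.999, 0.053, 0.004]
contact_force: [0.3, 1.1, -0.2]
gripper_width: 1.001
```

```bash
python3 -c "
from h import *
goal((.4815,.2585,.15),.11)
im=eyes.grab_frame('scene');cv2.imwrite('pics/s5.png',cv2.resize(im[150:350,150:350,::-1],None,fx=3,fy=3))"
```

```text
lin [-0.0666 -0.2567  0.0665] rot [ 0.09 -0.41 -0.2 ] pos [0.5745 0.0104 0.2174] t 7.55 F [ 0.27  1.15 -0.18] w 1.001
```

View pics/s5.png

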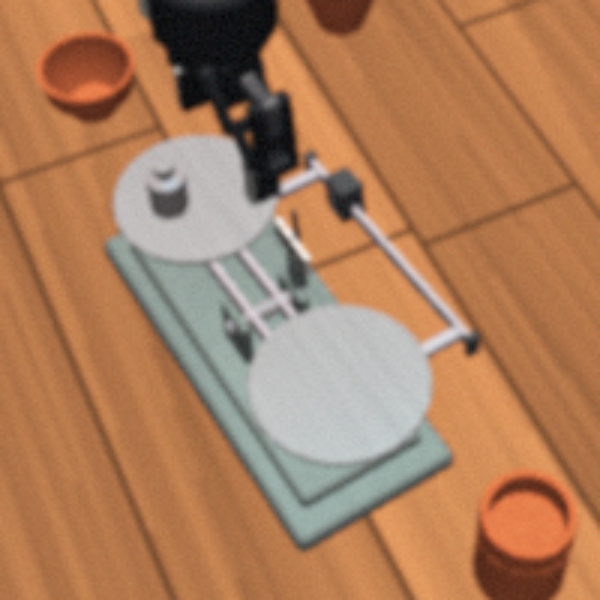

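The 200 g weight stands upright on the right plate. Next is the beaker.

{"name": "apply_moves", "arguments": {"commands": [{"linear": [-0.01,-0.045,0],"delta_rot": [0,0,0],"fingers": 0},{"linear": [-0.02,-0.09,0],"delta_rot": [0,0,0],"fingers": 0},{"linear": [-0.032,-0.135,0],"delta_rot": [0,0,0],"fingers": 0},{"linear": [-0.044,-0.18,0],"delta_rot": [0,0,0],"fingers": 0},{"linear": [-0.056,-0.222,0.01],"delta_rot": [0,0,0],"fingers": 0},{"linear": [-0.066,-0.254,0.03],"delta_rot": [0,0,0],"fingers": 0},{"linear": [-0.066,-0.257,0.06],"delta_rot": [0,0,0],"fingers": 0},{"linear": [-0.066,-0.257,0.065],"delta_rot": [0,0,0],"fingers": 0}]}}

```text
time: 8.4
tool_pos: [0.4759, 0.2593, 0.1442]
tool_rot: [0.001, 0.998, 0.056, -0.003]
contact_force: [-0.1, -0.3, -0.7]
gripper_width: 0.995
```

```bash
python3 -c "
from h import *
print(wproj((.4815,.2585,.086)));goal((.4815,.2585,.045),.11)
im=eyes.grab_frame('wrist');cv2.imwrite('pics/w6.png',im[:,:,::-1]);goal((.4815,.2585,.045),.11)"
```

```text
[281.546007   218.93380191]
lin [0.0061 0.0013 0.0992] rot [0.11 0.38 0.15] pos [0.4759 0.2593 0.1442] t 8.4 F [-0.11 -0.34 -0.69] w 0.995
lin [0.0053 0.0006 0.1   ] rot [0.1  0.32 0.07] pos [0.4767 0.2588 0.1451] t 8.45 F [ 0.4  -0.58  0.43] w 1.002
```

View pics/w6.png

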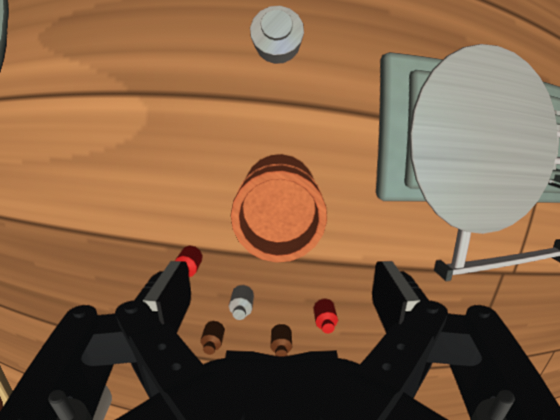

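{"name": "apply_moves", "arguments": {"commands": [{"linear": [0.006,0,0.03],"delta_rot": [0,0,0],"fingers": 0},{"linear": [0.006,0,0.06],"delta_rot": [0,0,0],"fingers": 0},{"linear": [0.006,0,0.085],"delta_rot": [0,0,0],"fingers": 0},{"linear": [0.006,0,0.097],"delta_rot": [0,0,0],"fingers": 0},{"linear": [0.006,0,0.097],"delta_rot": [0,0,0],"fingers": 30},{"linear": [0.006,0,0.097],"delta_rot": [0,0,0],"fingers": 60},{"linear": [0.006,0,0.097],"delta_rot": [0,0,0],"fingers": 120},{"linear": [0.006,0,0.097],"delta_rot": [0,0,0],"fingers": 255}]}}

```text
time: 9.25
tool_pos: [0.4866, 0.2606, 0.0537]
tool_rot: [-0.001, 0.998, 0.055, 0.002]
contact_force: [-0.4, 0.7, 4.7]
gripper_width: 0.721
```

{"name": "apply_moves", "arguments": {"commands": [{"linear": [0,0,0],"delta_rot": [0,0,0],"fingers": 255},{"linear": [0,0,0],"delta_rot": [0,0,0],"fingers": 255},{"linear": [0,0,-0.01],"delta_rot": [0,0,0],"fingers": 255},{"linear": [0,0,-0.04],"delta_rot": [0,0,0],"fingers": 255},{"linear": [0,0,-0.08],"delta_rot": [0,0,0],"fingers": 255},{"linear": [0,0,-0.12],"delta_rot": [0,0,0],"fingers": 255},{"linear": [0,0,-0.14],"delta_rot": [0,0,0],"fingers": 255},{"linear": [0,0,-0.14],"delta_rot": [0,0,0],"fingers": 255}]}}

```text
time: 10.05
tool_pos: [0.4863, 0.2604, 0.1952]
tool_rot: [-0.001, 0.998, 0.055, 0.003]
contact_force: [1.1, -0.4, -4.0]
gripper_width: 0.719
```

```bash
python3 -c "
from h import *
im=eyes.grab_frame('wrist');cv2.imwrite('pics/w7.png',im[:,:,::-1])
goal((.555,.132,.17),.11)
im=eyes.grab_frame('scene');goal((.555,.132,.17),.11);cv2.imwrite('pics/s7.png',im[:,:,::-1])"
```

```text
lin [0.0555 0.1349 0.0222] rot [-0.02 -0.1   0.01] pos [0.4849 0.2599 0.1921] t 10.1 F [ 0.58  0.52 -4.8 ] w 0.722
lin [0.0568 0.1345 0.0199] rot [0.04 0.11 0.01] pos [0.4838 0.2595 0.1899] t 10.15 F [-0.3  -1.61 -5.58] w 0.72
```

View pics/s7.png

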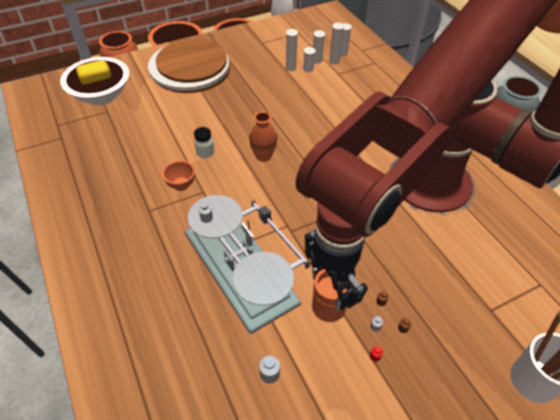

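{"name": "apply_moves", "arguments": {"commands": [{"linear": [0.009,0.022,0],"delta_rot": [0,0,0],"fingers": 255},{"linear": [0.019,0.045,0],"delta_rot": [0,0,0],"fingers": 255},{"linear": [0.029,0.07,0],"delta_rot": [0,0,0],"fingers": 255},{"linear": [0.039,0.095,0],"delta_rot": [0,0,0],"fingers": 255},{"linear": [0.049,0.12,0],"delta_rot": [0,0,0],"fingers": 255},{"linear": [0.056,0.134,0],"delta_rot": [0,0,0],"fingers": 255},{"linear": [0.056,0.134,0],"delta_rot": [0,0,0],"fingers": 255},{"linear": [0.056,0.134,0],"delta_rot": [0,0,0],"fingers": 255}]}}

```text
time: 10.95
tool_pos: [0.5541, 0.1331, 0.1895]
tool_rot: [-0.0, 0.998, 0.055, -0.002]
contact_force: [-0.4, -0.8, -4.7]
gripper_width: 0.722
```

```bash
python3 -c "
from h import *
for n in ['top','wrist','scene']:
    goal((.555,.132,.17),.11)
    im=eyes.grab_frame(n);cv2.imwrite('pics/%s8.png'%n,im[:,:,::-1])
goal((.555,.132,.17),.11)
for i in range(3):
    eyes.grab_frame('scene');goal((.555,.132,.17),.11)
im=cv2.imread('pics/scene8.png');cv2.imwrite('pics/s8z.png',cv2.resize(im[150:350,150:350],None,fx=3,fy=3))
im=cv2.imread('pics/top8.png');cv2.imwrite('pics/t8z.png',cv2.resize(im[110:250,180:360],None,fx=4,fy=4))"
```

```text
lin [0.0008 0.0012 0.0195] rot [-0.05  0.18 -0.01] pos [0.5541 0.1331 0.1895] t 10.95 F [-0.39 -0.85 -4.74] w 0.722
lin [0.0007 0.0016 0.0199] rot [-0.04  0.15  0.03] pos [0.5541 0.1335 0.1899] t 11.0 F [-0.87  0.37 -4.13] w 0.719
lin [0.0005 0.0018 0.0203] rot [-0.03  0.1   0.06] pos [0.5543 0.1337 0.1903] t 11.05 F [-0.47 -0.35 -3.9 ] w 0.721
lin [0.0004 0.0018 0.0207] rot [-0.02  0.06  0.08] pos [0.5544 0.1338 0.1907] t 11.1 F [ 0.2   0.17 -4.6 ] w 0.722
lin [0.0002 0.0018 0.0209] rot [-0.02  0.03  0.08] pos [0.5546 0.1338 0.1909] t 11.15 F [-0.21  0.32 -4.46] w 0.723
lin [0.0001 0.0017 0.0211] rot [-0.01  0.01  0.08] pos [0.5547 0.1337 0.1911] t 11.2 F [-0.21 -0.13 -4.38] w 0.723
lin [0.     0.0016 0.0212] rot [-0.01  0.    0.07] pos [0.5548 0.1336 0.1912] t 11.25 F [-0.27 -1.11 -4.17] w 0.72
```

View pics/s8z.png

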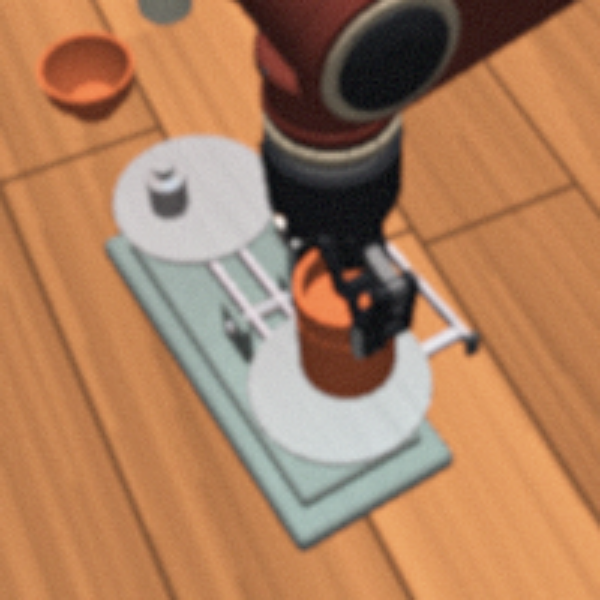

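View pics/wrist8.png

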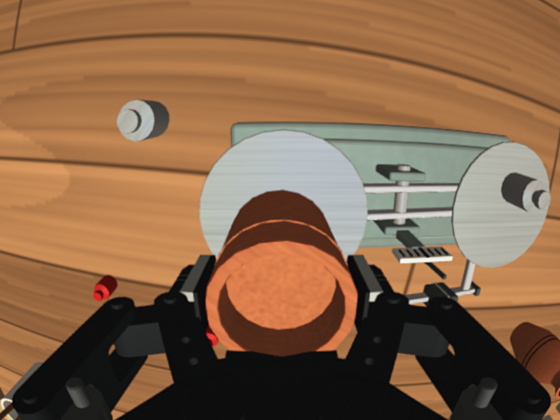

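The in-hand weight is about 4.35 N, or roughly 440 g, so the 100 g weight will be needed. I'll lower the beaker and follow the plate down to its lower stop.

{"name": "apply_moves", "arguments": {"commands": [{"linear": [0,0.001,0.008],"delta_rot": [0,0,0],"fingers": 255},{"linear": [0,0.001,0.015],"delta_rot": [0,0,0],"fingers": 255},{"linear": [0,0.001,0.02],"delta_rot": [0,0,0],"fingers": 255},{"linear": [0,0.001,0.024],"delta_rot": [0,0,0],"fingers": 255},{"linear": [0,0.001,0.027],"delta_rot": [0,0,0],"fingers": 255},{"linear": [0,0.001,0.03],"delta_rot": [0,0,0],"fingers": 255},{"linear": [0,0.001,0.033],"delta_rot": [0,0,0],"fingers": 255},{"linear": [0,0.001,0.036],"delta_rot": [0,0,0],"fingers": 255}]}}

```text
time: 12.05
tool_pos: [0.5555, 0.1321, 0.1557]
tool_rot: [-0.0, 0.998, 0.055, 0.0]
contact_force: [-2.1, 0.8, -0.5]
gripper_width: 0.719
```

```bash
python3 -c "
from h import *
for n in ['scene','scene']:
    goal((.555,.132,.145),.11)
    im=eyes.grab_frame(n)
cv2.imwrite('pics/s9.png',cv2.resize(im[150:350,150:350,::-1],None,fx=3,fy=3))"
```

```text
lin [-0.0005  0.0001  0.0107] rot [-0.03 -0.05  0.01] pos [0.5555 0.1321 0.1557] t 12.05 F [-2.12  0.8  -0.45] w 0.719
lin [-0.0003  0.0001  0.0099] rot [-0.03 -0.02  0.01] pos [0.5553 0.1321 0.1549] t 12.1 F [-1.53  2.03 -1.51] w 0.721
```

View pics/s9.png

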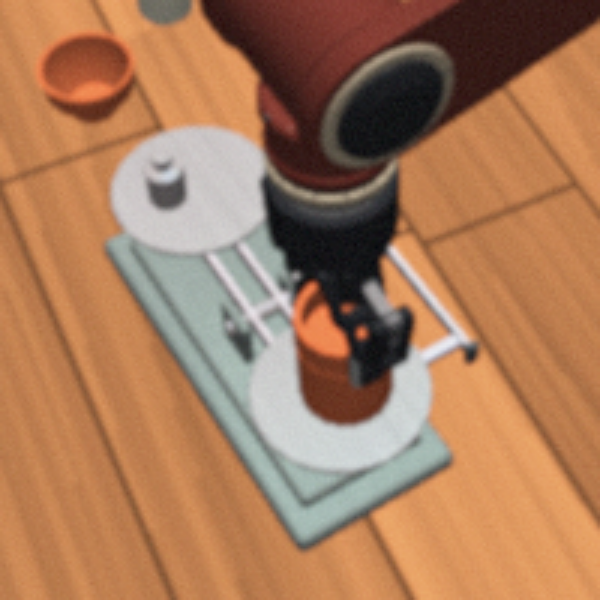

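{"name": "apply_moves", "arguments": {"commands": [{"linear": [0,0,0.003],"delta_rot": [0,0,0],"fingers": 255},{"linear": [0,0,0.005],"delta_rot": [0,0,0],"fingers": 255},{"linear": [0,0,0.007],"delta_rot": [0,0,0],"fingers": 255},{"linear": [0,0,0.009],"delta_rot": [0,0,0],"fingers": 255},{"linear": [0,0,0.01],"delta_rot": [0,0,0],"fingers": 255},{"linear": [0,0,0.011],"delta_rot": [0,0,0],"fingers": 255},{"linear": [0,0,0.012],"delta_rot": [0,0,0],"fingers": 255},{"linear": [0,0,0.012],"delta_rot": [0,0,0],"fingers": 255}]}}

```text
time: 12.95
tool_pos: [0.5554, 0.1316, 0.1432]
tool_rot: [0.0, 0.998, 0.055, 0.0]
contact_force: [0.7, -0.9, -0.8]
gripper_width: 0.719
```

{"name": "apply_moves", "arguments": {"commands": [{"linear": [0,0,0.001],"delta_rot": [0,0,0],"fingers": 255},{"linear": [0,0,0.002],"delta_rot": [0,0,0],"fingers": 255},{"linear": [0,0,0.003],"delta_rot": [0,0,0],"fingers": 255},{"linear": [0,0,0.003],"delta_rot": [0,0,0],"fingers": 255},{"linear": [0,0,0.004],"delta_rot": [0,0,0],"fingers": 255},{"linear": [0,0,0.004],"delta_rot": [0,0,0],"fingers": 255},{"linear": [0,0,0.004],"delta_rot": [0,0,0],"fingers": 255},{"linear": [0,0,0.004],"delta_rot": [0,0,0],"fingers": 255}]}}

```text
time: 13.75
tool_pos: [0.5559, 0.1316, 0.1417]
tool_rot: [0.0, 0.998, 0.055, 0.001]
contact_force: [-4.1, -1.5, 10.3]
gripper_width: 0.722
```

{"name": "apply_moves", "arguments": {"commands": [{"linear": [0,0,-0.002],"delta_rot": [0,0,0],"fingers": 255},{"linear": [0,0,-0.002],"delta_rot": [0,0,0],"fingers": 40},{"linear": [0,0,-0.002],"delta_rot": [0,0,0],"fingers": 0},{"linear": [0,0,-0.002],"delta_rot": [0,0,0],"fingers": 0},{"linear": [0,0,-0.02],"delta_rot": [0,0,0],"fingers": 0},{"linear": [0,0,-0.06],"delta_rot": [0,0,0],"fingers": 0},{"linear": [0,0,-0.1],"delta_rot": [0,0,0],"fingers": 0},{"linear": [0,0,-0.11],"delta_rot": [0,0,0],"fingers": 0}]}}

```text
time: 14.55
tool_pos: [0.5575, 0.1323, 0.2549]
tool_rot: [-0.0, 0.998, 0.055, 0.004]
contact_force: [-0.2, 1.0, 0.1]
gripper_width: 1.001
```

```bash
python3 -c "
from h import *
goal((.367,.285,.1),.11)
im=eyes.grab_frame('scene');cv2.imwrite('pics/s10.png',cv2.resize(im[150:400,150:400,::-1],None,fx=2.4,fy=2.4))"
```

```text
lin [-0.1739 -0.1727  0.1534] rot [-0.01 -0.5   0.01] pos [0.5575 0.1323 0.2549] t 14.55 F [-0.16  0.99  0.15] w 1.001
```

View pics/s10.png

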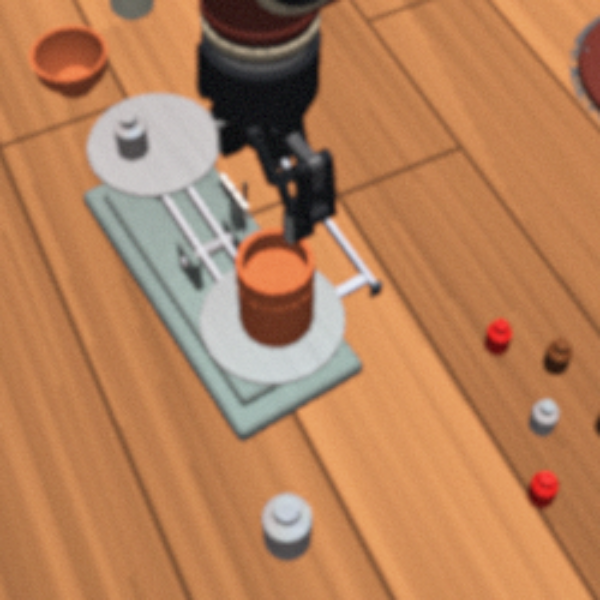

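{"name": "apply_moves", "arguments": {"commands": [{"linear": [-0.03,-0.03,0],"delta_rot": [0,0,0],"fingers": 120},{"linear": [-0.06,-0.06,0],"delta_rot": [0,0,0],"fingers": 120},{"linear": [-0.09,-0.09,0.01],"delta_rot": [0,0,0],"fingers": 120},{"linear": [-0.12,-0.12,0.04],"delta_rot": [0,0,0],"fingers": 120},{"linear": [-0.15,-0.15,0.08],"delta_rot": [0,0,0],"fingers": 120},{"linear": [-0.173,-0.172,0.11],"delta_rot": [0,0,0],"fingers": 120},{"linear": [-0.174,-0.173,0.14],"delta_rot": [0,0,0],"fingers": 120},{"linear": [-0.174,-0.173,0.15],"delta_rot": [0,0,0],"fingers": 120}]}}

```text
time: 15.4
tool_pos: [0.3586, 0.2834, 0.0933]
tool_rot: [0.002, 0.998, 0.056, -0.005]
contact_force: [-0.8, -0.6, 0.7]
gripper_width: 0.534
```

```bash
python3 -c "
from h import *
print(wproj((.368,.285,.038)));goal((.368,.285,.01),.11)
im=eyes.grab_frame('wrist');cv2.imwrite('pics/w11.png',im[:,:,::-1]);goal((.368,.285,.01),.11)"
```

```text
[278.22816062 214.29130857]
lin [ 0.0102 -0.0009  0.0832] rot [0.22 0.53 0.14] pos [0.3586 0.2834 0.0933] t 15.4 F [-0.77 -0.63  0.73] w 0.534
lin [ 0.0092 -0.0013  0.0837] rot [0.21 0.48 0.07] pos [0.3597 0.2831 0.0938] t 15.45 F [-0.71 -1.34 -0.18] w 0.528
```

View pics/w11.png

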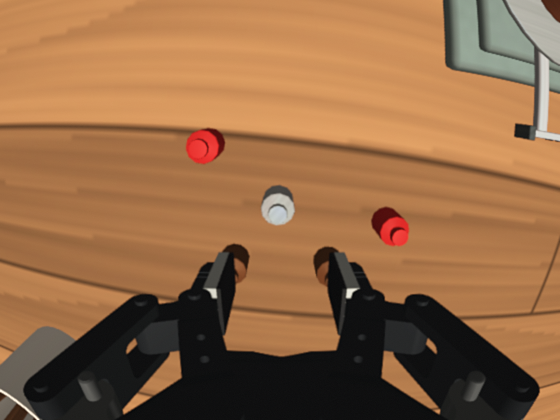

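{"name": "apply_moves", "arguments": {"commands": [{"linear": [0.005,-0.001,0.02],"delta_rot": [0,0,0],"fingers": 120},{"linear": [0.005,-0.001,0.045],"delta_rot": [0,0,0],"fingers": 120},{"linear": [0.005,-0.001,0.07],"delta_rot": [0,0,0],"fingers": 120},{"linear": [0.005,-0.001,0.084],"delta_rot": [0,0,0],"fingers": 120},{"linear": [0.005,-0.001,0.088],"delta_rot": [0,0,0],"fingers": 120},{"linear": [0.005,-0.001,0.088],"delta_rot": [0,0,0],"fingers": 120},{"linear": [0.005,-0.001,0.088],"delta_rot": [0,0,0],"fingers": 120},{"linear": [0.005,-0.001,0.088],"delta_rot": [0,0,0],"fingers": 120}]}}

```text
time: 16.25
tool_pos: [0.3694, 0.2867, 0.0127]
tool_rot: [-0.001, 0.998, 0.055, 0.001]
contact_force: [-0.0, -0.5, 0.0]
gripper_width: 0.529
```

{"name": "apply_moves", "arguments": {"commands": [{"linear": [-0.001,0.001,0.005],"delta_rot": [0,0,0],"fingers": 120},{"linear": [-0.001,0.001,0.005],"delta_rot": [0,0,0],"fingers": 180},{"linear": [-0.001,0.001,0.005],"delta_rot": [0,0,0],"fingers": 255},{"linear": [-0.001,0.001,0.005],"delta_rot": [0,0,0],"fingers": 255},{"linear": [-0.001,0.001,0.005],"delta_rot": [0,0,0],"fingers": 255},{"linear": [-0.001,0.001,0.005],"delta_rot": [0,0,0],"fingers": 255},{"linear": [-0.001,0.001,0.005],"delta_rot": [0,0,0],"fingers": 255},{"linear": [-0.001,0.001,0.005],"delta_rot": [0,0,0],"fingers": 255}]}}

```text
time: 17.05
tool_pos: [0.3673, 0.2852, 0.0063]
tool_rot: [-0.0, 0.998, 0.055, 0.0]
contact_force: [-1.2, 1.1, 1.4]
gripper_width: 0.243
```

```bash
python3 -c "
from h import *
goal((.42,.10,.22),.11)"
```

```text
lin [ 0.032   0.1899 -0.2137] rot [-0.01 -0.01  0.01] pos [0.3673 0.2852 0.0063] t 17.05 F [-1.2   1.14  1.35] w 0.243
```

{"name": "apply_moves", "arguments": {"commands": [{"linear": [0,0,-0.04],"delta_rot": [0,0,0],"fingers": 255},{"linear": [0,0,-0.09],"delta_rot": [0,0,0],"fingers": 255},{"linear": [0,0.01,-0.135],"delta_rot": [0,0,0],"fingers": 255},{"linear": [0.005,0.03,-0.175],"delta_rot": [0,0,0],"fingers": 255},{"linear": [0.01,0.065,-0.205],"delta_rot": [0,0,0],"fingers": 255},{"linear": [0.018,0.11,-0.214],"delta_rot": [0,0,0],"fingers": 255},{"linear": [0.026,0.155,-0.214],"delta_rot": [0,0,0],"fingers": 255},{"linear": [0.032,0.19,-0.214],"delta_rot": [0,0,0],"fingers": 255}]}}

```text
time: 17.85
tool_pos: [0.4203, 0.0978, 0.2206]
tool_rot: [0.0, 0.999, 0.055, 0.001]
contact_force: [0.8, 0.1, -0.7]
gripper_width: 0.246
```

```bash
python3 -c "
from h import *
goal((.552,-.08,.15),.11,(.42,.1,.22));goal((.552,-.08,.15),.11)"
```

```text
lin [0.1115 0.1933 0.0702] rot [ 0.03 -0.08 -0.04] pos [0.42 0.1  0.22] t 17.85 F [ 0.84  0.06 -0.69] w 0.246
lin [0.1114 0.1911 0.0708] rot [ 0.03 -0.08 -0.04] pos [0.4203 0.0978 0.2206] t 17.85 F [ 0.84  0.06 -0.69] w 0.246
```

{"name": "apply_moves", "arguments": {"commands": [{"linear": [0.025,0.042,0],"delta_rot": [0,0,0],"fingers": 255},{"linear": [0.05,0.084,0],"delta_rot": [0,0,0],"fingers": 255},{"linear": [0.075,0.126,0],"delta_rot": [0,0,0],"fingers": 255},{"linear": [0.097,0.165,0.01],"delta_rot": [0,0,0],"fingers": 255},{"linear": [0.111,0.19,0.03],"delta_rot": [0,0,0],"fingers": 255},{"linear": [0.111,0.192,0.055],"delta_rot": [0,0,0],"fingers": 255},{"linear": [0.111,0.192,0.07],"delta_rot": [0,0,0],"fingers": 255},{"linear": [0.111,0.192,0.07],"delta_rot": [0,0,0],"fingers": 255}]}}

```text
time: 18.65
tool_pos: [0.549, -0.078, 0.1464]
tool_rot: [-0.001, 0.998, 0.055, -0.003]
contact_force: [-0.2, 0.9, -0.9]
gripper_width: 0.241
```

```bash
python3 -c "
from h import *
goal((.552,-.08,.12),.11)
im=eyes.grab_frame('top');cv2.imwrite('pics/t12.png',cv2.resize(im[110:250,180:360,::-1],None,fx=4,fy=4,interpolation=cv2.INTER_CUBIC))
im=eyes.grab_frame('wrist');cv2.imwrite('pics/w12.png',im[:,:,::-1])"
```

```text
lin [0.003  0.0024 0.0264] rot [-0.16  0.37  0.01] pos [ 0.549  -0.078   0.1464] t 18.65 F [-0.2   0.93 -0.92] w 0.241
```

View pics/t12.png

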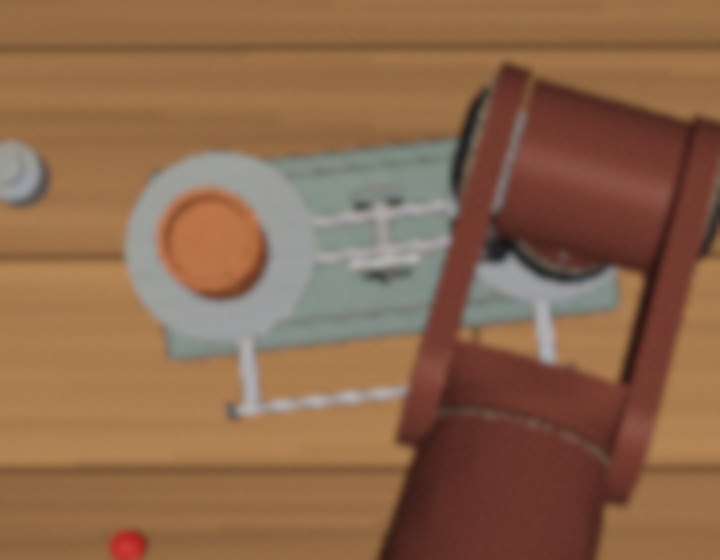

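View pics/w12.png

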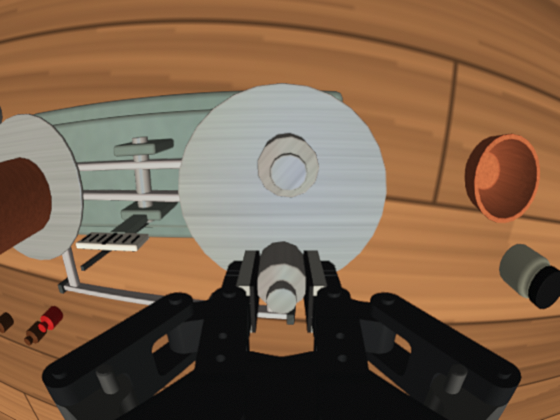

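{"name": "apply_moves", "arguments": {"commands": [{"linear": [0.001,0,0.008],"delta_rot": [0,0,0],"fingers": 255},{"linear": [0.002,0,0.015],"delta_rot": [0,0,0],"fingers": 255},{"linear": [0.002,0,0.021],"delta_rot": [0,0,0],"fingers": 255},{"linear": [0.002,0,0.026],"delta_rot": [0,0,0],"fingers": 255},{"linear": [0.002,0,0.03],"delta_rot": [0,0,0],"fingers": 255},{"linear": [0.002,0,0.033],"delta_rot": [0,0,0],"fingers": 255},{"linear": [0.002,0,0.035],"delta_rot": [0,0,0],"fingers": 255},{"linear": [0.002,0,0.035],"delta_rot": [0,0,0],"fingers": 255}]}}

```text
time: 19.55
tool_pos: [0.5533, -0.0786, 0.115]
tool_rot: [-0.0, 0.998, 0.055, -0.0]
contact_force: [-0.2, 0.4, 0.1]
gripper_width: 0.242
```

```bash
python3 -c "
from h import *
goal((.552,-.08,.12),.11)
im=eyes.grab_frame('scene');cv2.imwrite('pics/s13.png',cv2.resize(im[150:350,150:350,::-1],None,fx=3,fy=3));goal((.552,-.08,.12),.11)"
```

```text
lin [-0.0014  0.0013 -0.005 ] rot [-0.01  0.02  0.01] pos [ 0.5533 -0.0786  0.115 ] t 19.55 F [-0.19  0.37  0.07] w 0.242
lin [-0.0015  0.0012 -0.0047] rot [-0.  0.  0.] pos [ 0.5534 -0.0786  0.1153] t 19.6 F [ 0.31  0.48 -0.23] w 0.245
```

View pics/s13.png

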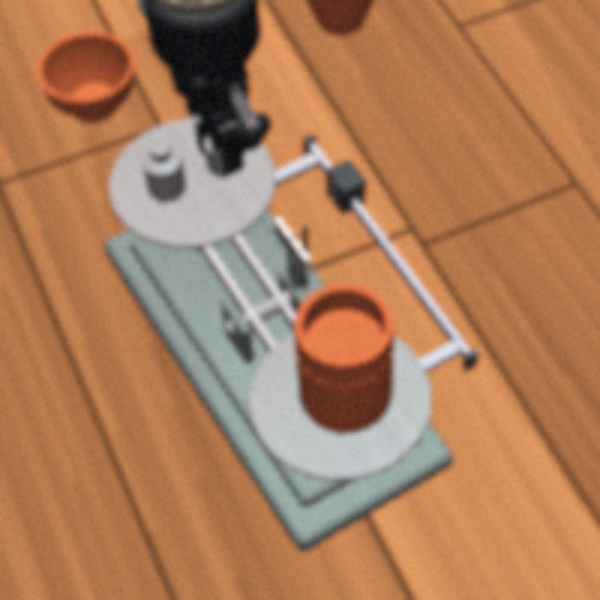

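{"name": "apply_moves", "arguments": {"commands": [{"linear": [0,0,0],"delta_rot": [0,0,0],"fingers": 180},{"linear": [0,0,0],"delta_rot": [0,0,0],"fingers": 120},{"linear": [0,0,0],"delta_rot": [0,0,0],"fingers": 120},{"linear": [0,0,-0.01],"delta_rot": [0,0,0],"fingers": 120},{"linear": [0,0,-0.04],"delta_rot": [0,0,0],"fingers": 120},{"linear": [0,0,-0.08],"delta_rot": [0,0,0],"fingers": 120},{"linear": [0,0,-0.1],"delta_rot": [0,0,0],"fingers": 140},{"linear": [0,0,-0.1],"delta_rot": [0,0,0],"fingers": 140}]}}

```text
time: 20.4
tool_pos: [0.5558, -0.0793, 0.221]
tool_rot: [0.002, 0.998, 0.055, 0.004]
contact_force: [-1.0, -0.0, 0.0]
gripper_width: 0.453
```

```bash
python3 -c "
from h import *
goal((.4685,-.04,.13),.11)
im=eyes.grab_frame('scene');cv2.imwrite('pics/s14.png',cv2.resize(im[150:350,150:350,::-1],None,fx=3,fy=3,interpolation=cv2.INTER_CUBIC))"
```

```text
lin [-0.0833 -0.049   0.0901] rot [ 0.2  -0.5   0.01] pos [ 0.5558 -0.0793  0.221 ] t 20.4 F [-0.96 -0.01  0.03] w 0.453
```

View pics/s14.png

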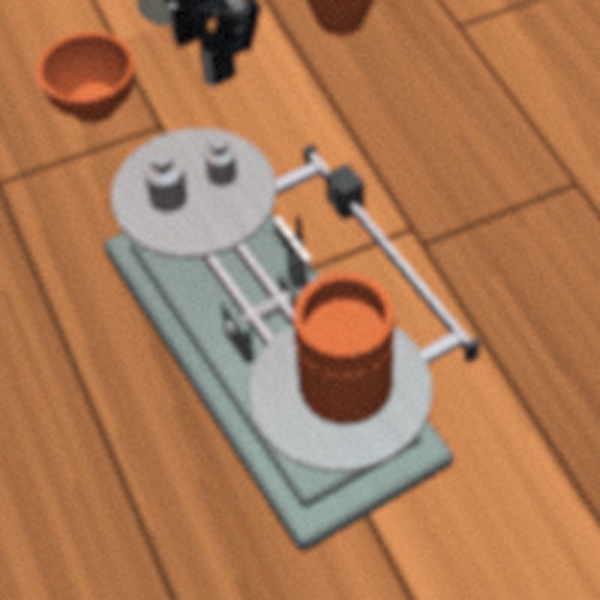

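{"name": "apply_moves", "arguments": {"commands": [{"linear": [-0.02,-0.012,0],"delta_rot": [0,0,0],"fingers": 150},{"linear": [-0.04,-0.025,0.01],"delta_rot": [0,0,0],"fingers": 150},{"linear": [-0.06,-0.037,0.03],"delta_rot": [0,0,0],"fingers": 150},{"linear": [-0.08,-0.049,0.055],"delta_rot": [0,0,0],"fingers": 150},{"linear": [-0.083,-0.049,0.075],"delta_rot": [0,0,0],"fingers": 150},{"linear": [-0.083,-0.049,0.08],"delta_rot": [0,0,0],"fingers": 150},{"linear": [-0.083,-0.049,0.08],"delta_rot": [0,0,0],"fingers": 150},{"linear": [-0.083,-0.049,0.08],"delta_rot": [0,0,0],"fingers": 150}]}}

```text
time: 21.25
tool_pos: [0.4662, -0.0393, 0.1359]
tool_rot: [0.0, 0.998, 0.055, 0.0]
contact_force: [-0.8, 0.8, 0.6]
gripper_width: 0.412
```

```bash
python3 -c "
from h import *
goal((.4685,-.04,.13),.11)
im=eyes.grab_frame('scene');cv2.imwrite('pics/s15.png',cv2.resize(im[150:350,150:350,::-1],None,fx=3,fy=3,interpolation=cv2.INTER_CUBIC))
print(state()['tool_pos'])
im=eyes.grab_frame('wrist');cv2.imwrite('pics/w15.png',im[:,:,::-1])"
```

```text
lin [0.0022 0.001  0.0059] rot [ 0.02 -0.04 -0.  ] pos [ 0.4662 -0.0393  0.1359] t 21.25 F [-0.79  0.8   0.63] w 0.412
[ 0.46652125 -0.03938891  0.13639427]
```

View pics/s15.png

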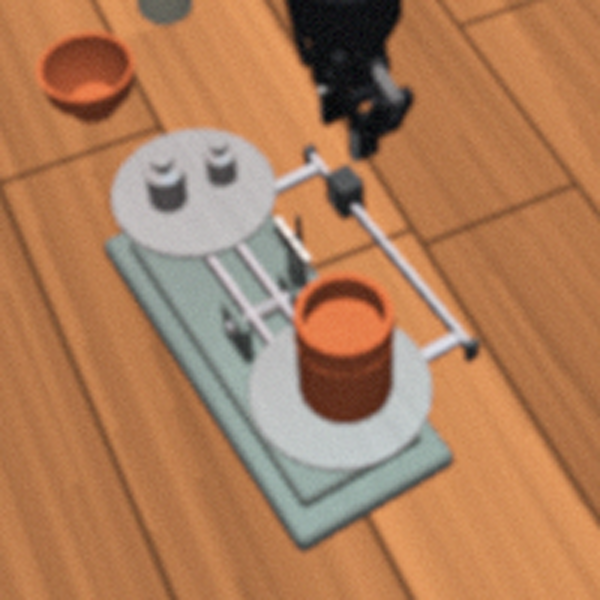

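View pics/w15.png

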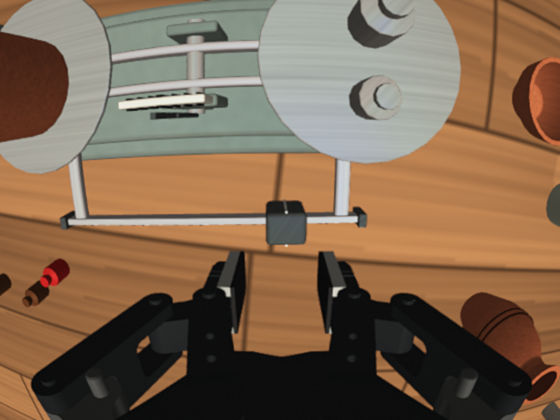

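The beam now sits near level, judging by the bar ends in the scene view: left (471,350), right (311,155). I'll quantify the tilt by tracking the bar ends against the known-stop images.

```bash
cat > tilt.py <<'E'
from h import *
# predicted px of bar ends vs tilt (for scale), and measured shift of patches relative to scene0 (tilt +0.1)
c0=np.array([.4619,.016]);u=np.array([-np.sin(.11),np.cos(.11)])
def pend(s,t): P=c0+u*s*.113*np.cos(t);return proj("scene",(P[0],P[1],.066+s*.113*np.sin(t)))
def meas(img,ref):
    a=cv2.cvtColor(ref,cv2.COLOR_BGR2GRAY).astype(np.float32);b=cv2.cvtColor(img,cv2.COLOR_BGR2GRAY).astype(np.float32);o=[]
    for s in(1,-1):
        p=pend(s,.1);x,y=np.round(p+(-1,0)).astype(int);r=7
        T=cv2.resize(a[y-r:y+r+1,x-r:x+r+1],None,fx=8,fy=8,interpolation=cv2.INTER_CUBIC)
        S=cv2.resize(b[y-r-12:y+r+13,x-r-6:x+r+7],None,fx=8,fy=8,interpolation=cv2.INTER_CUBIC)
        m=cv2.matchTemplate(S,T,cv2.TM_CCOEFF_NORMED);_,v,_,l=cv2.minMaxLoc(m)
        d=np.array([l[0]/8-6,l[1]/8-12]);e=pend(s,-.1)-pend(s,.1);t=.1-.2*(d@e)/(e@e);o.append((d,round(v,3),round(t,4)))
    return o
E
python3 - <<'E'
from tilt import *
ref=cv2.imread("pics/scene0.png")
def load(f,z,w):
    im=ref.copy();c=cv2.imread(f);im[150:150+w,150:150+w]=cv2.resize(c,(w,w),interpolation=cv2.INTER_AREA);return im
print(pend(1,.1),pend(-1,.1),pend(1,-.1)-pend(1,.1),pend(-1,-.1)-pend(-1,.1))
for n,im in [("s8",cv2.imread("pics/scene8.png")),("s5",load("pics/s5.png",3,200)),("s10(-stop)",load("pics/s10.png",2.4,250)),("s13",load("pics/s13.png",3,200)),("s14",load("pics/s14.png",3,200)),("s15",load("pics/s15.png",3,200))]: print(n,meas(im,ref))
w=cv2.imread("pics/w15.png");cv2.imwrite("pics/w15z.png",cv2.resize(w[60:140,80:280],None,fx=4,fy=4,interpolation=cv2.INTER_CUBIC))
E
```

```text
[308.21018289 264.61317595] [254.23440503 203.30280549] [-0.56168408  5.68317231] [-0.31912695 -6.12671451]
s8 [(array([0., 0.]), 0.997, np.float64(0.1)), (array([  1.625, -11.25 ]), 0.351, np.float64(-0.2635))]
s5 [(array([0., 0.]), 0.997, np.float64(0.1)), (array([0.625, 0.125]), 0.547, np.float64(0.1051))]
s10(-stop) [(array([-1.   ,  5.875]), 0.846, np.float64(-0.1082)), (array([2.875, 4.875]), 0.402, np.float64(0.2636))]
s13 [(array([-0.875,  5.375]), 0.846, np.float64(-0.0903)), (array([-0.375, -4.75 ]), 0.808, np.float64(-0.0553))]
s14 [(array([0.125, 1.875]), 0.962, np.float64(0.0351)), (array([-0.125, -1.875]), 0.964, np.float64(0.0387))]
s15 [(array([0.  , 1.75]), 0.964, np.float64(0.039)), (array([-0.125, -1.75 ]), 0.949, np.float64(0.0428))]
```

View pics/w15z.png

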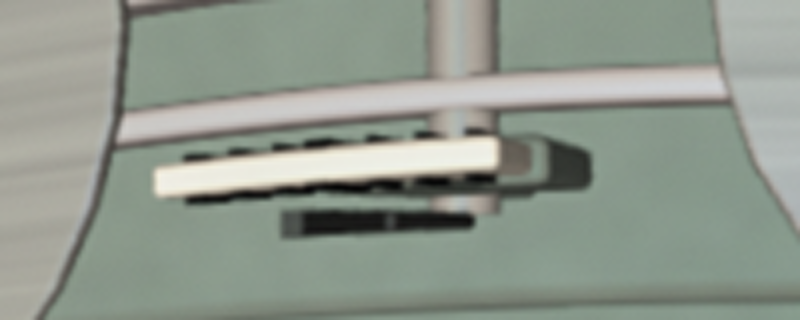

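```bash
python3 - <<'E'
from h import *
w=cv2.imread("pics/w15.png");cv2.imwrite("pics/w15p.png",cv2.resize(w[180:270,40:400],None,fx=2.2,fy=4,interpolation=cv2.INTER_CUBIC))
cv2.imwrite("pics/w15q.png",cv2.resize(w[185:265,240:340],None,fx=7,fy=7,interpolation=cv2.INTER_CUBIC))
E
```

```text
(no output)
```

View pics/w15q.png

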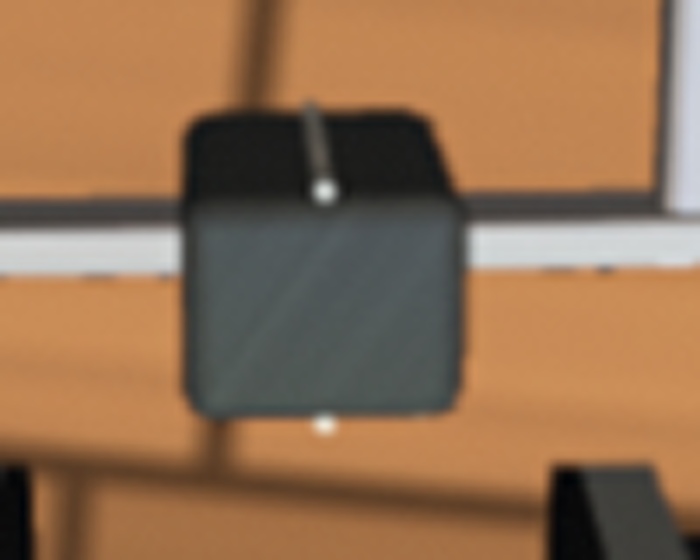

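```bash
python3 - <<'E'
from h import *
for a in [(323,310),(183,310),(463,310)]: 
    P=wonplane((a[0]/7+240-.4,a[1]/7+185-.4),.0886);print(P)
c0=np.array([.4619,.016]);u=np.array([-np.sin(.11),np.cos(.11)])
print((P[:2]-c0)@u); goal((.4705,-.0445,.08),.11)
E
```

```text
[ 0.46981425 -0.04305102  0.0886    ]
[ 0.46843062 -0.03058406  0.0886    ]
[ 0.47116676 -0.05554614  0.0886    ]
-0.07213100948511438
lin [0.0032 0.0055 0.0566] rot [ 0.04 -0.11 -0.  ] pos [ 0.4666 -0.0394  0.1366] t 21.35 F [-0.3  -0.11  0.99] w 0.416
```

{"name": "apply_moves", "arguments": {"commands": [{"linear": [0.003,0.004,0],"delta_rot": [0,0,0],"fingers": 168},{"linear": [0.003,0.004,0.01],"delta_rot": [0,0,0],"fingers": 168},{"linear": [0.003,0.004,0.02],"delta_rot": [0,0,0],"fingers": 168},{"linear": [0.003,0.004,0.03],"delta_rot": [0,0,0],"fingers": 168},{"linear": [0.003,0.004,0.038],"delta_rot": [0,0,0],"fingers": 168},{"linear": [0.003,0.004,0.038],"delta_rot": [0,0,0],"fingers": 168},{"linear": [0.003,0.004,0.038],"delta_rot": [0,0,0],"fingers": 168},{"linear": [0.003,0.004,0.038],"delta_rot": [0,0,0],"fingers": 168}]}}

```text
time: 22.15
tool_pos: [0.4692, -0.0427, 0.0977]
tool_rot: [0.0, 0.998, 0.055, 0.0]
contact_force: [0.3, 0.0, 0.3]
gripper_width: 0.349
```

```bash
python3 - <<'E'
from h import *
goal((.4698,-.0431,.079),.11)
im=eyes.grab_frame('wrist');cv2.imwrite('pics/w16.png',cv2.resize(im[180:330,180:380,::-1],None,fx=4,fy=4,interpolation=cv2.INTER_CUBIC))
goal((.4698,-.0431,.079),.11)
E
```

```text
lin [0.0005 0.0004 0.0187] rot [ 0.02 -0.04  0.01] pos [ 0.4692 -0.0427  0.0977] t 22.15 F [0.27 0.02 0.33] w 0.349
lin [0.0004 0.0004 0.0188] rot [ 0.02 -0.06  0.01] pos [ 0.4693 -0.0428  0.0978] t 22.2 F [-0.6  -0.29 -0.28] w 0.34
```

View pics/w16.png

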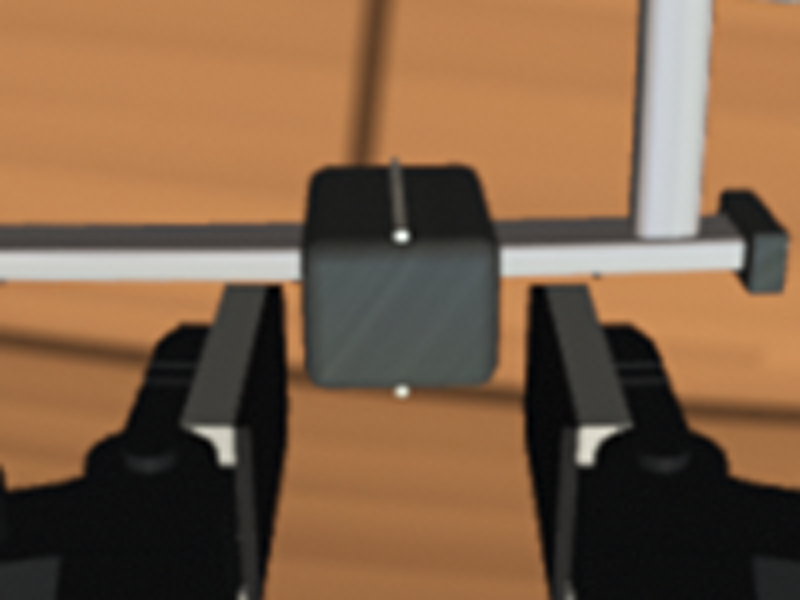

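{"name": "apply_moves", "arguments": {"commands": [{"linear": [0,0,0.006],"delta_rot": [0,0,0],"fingers": 168},{"linear": [0,0,0.012],"delta_rot": [0,0,0],"fingers": 168},{"linear": [0,0,0.018],"delta_rot": [0,0,0],"fingers": 168},{"linear": [0,0,0.018],"delta_rot": [0,0,0],"fingers": 168},{"linear": [0,-0.003,0.018],"delta_rot": [0,0,0],"fingers": 168},{"linear": [0,-0.005,0.018],"delta_rot": [0,0,0],"fingers": 168},{"linear": [0,-0.007,0.018],"delta_rot": [0,0,0],"fingers": 168},{"linear": [0,-0.008,0.018],"delta_rot": [0,0,0],"fingers": 168}]}}

```text
time: 23.0
tool_pos: [0.4682, -0.0345, 0.0795]
tool_rot: [0.0, 0.998, 0.055, 0.0]
contact_force: [-0.0, -0.5, -0.1]
gripper_width: 0.34
```

{"name": "apply_moves", "arguments": {"commands": [{"linear": [0,-0.001,0],"delta_rot": [0,0,0],"fingers": 168},{"linear": [0,-0.002,0],"delta_rot": [0,0,0],"fingers": 168},{"linear": [0,-0.003,0],"delta_rot": [0,0,0],"fingers": 168},{"linear": [0,-0.004,0],"delta_rot": [0,0,0],"fingers": 168},{"linear": [0,-0.004,0],"delta_rot": [0,0,0],"fingers": 168},{"linear": [0,-0.004,0],"delta_rot": [0,0,0],"fingers": 168},{"linear": [0,-0.001,0],"delta_rot": [0,0,0],"fingers": 168},{"linear": [0,-0.001,0],"delta_rot": [0,0,0],"fingers": 168}]}}

```text
time: 23.8
tool_pos: [0.4679, -0.0339, 0.0791]
tool_rot: [-0.0, 0.998, 0.055, -0.0]
contact_force: [-1.0, -0.2, -0.4]
gripper_width: 0.343
```

{"name": "apply_moves", "arguments": {"commands": [{"linear": [0,0,-0.01],"delta_rot": [0,0,0],"fingers": 168},{"linear": [0,0,-0.03],"delta_rot": [0,0,0],"fingers": 168},{"linear": [0,0,-0.05],"delta_rot": [0,0,0],"fingers": 168},{"linear": [-0.01,0,-0.06],"delta_rot": [0,0,0],"fingers": 168},{"linear": [-0.02,0,-0.06],"delta_rot": [0,0,0],"fingers": 168},{"linear": [-0.02,0,-0.06],"delta_rot": [0,0,0],"fingers": 168},{"linear": [-0.02,0,-0.06],"delta_rot": [0,0,0],"fingers": 168},{"linear": [-0.02,0,-0.06],"delta_rot": [0,0,0],"fingers": 168}]}}

```text
time: 24.6
tool_pos: [0.4477, -0.0358, 0.1384]
tool_rot: [-0.0, 0.998, 0.055, -0.001]
contact_force: [0.1, -0.0, 0.7]
gripper_width: 0.345
```

```bash
python3 - <<'E'
from tilt import *
ref=cv2.imread("pics/scene0.png")
for i in range(3):
    im=eyes.grab_frame('scene')[:,:,::-1].copy();print(meas(im,ref),state()['time'])
cv2.imwrite('pics/s17.png',im)
w=eyes.grab_frame('wrist')[:,:,::-1];cv2.imwrite('pics/w17.png',w)
cv2.imwrite('pics/s17z.png',cv2.resize(im[150:350,150:350],None,fx=3,fy=3,interpolation=cv2.INTER_CUBIC))
E
```

```text
[(array([-0.125,  3.125]), 0.918, np.float64(-0.0093)), (array([-0.625, -2.875]), 0.79, np.float64(0.0053))] 24.65
[(array([0.   , 3.125]), 0.917, np.float64(-0.0089)), (array([-0.625, -2.875]), 0.791, np.float64(0.0053))] 24.7
[(array([0.   , 3.125]), 0.916, np.float64(-0.0089)), (array([-0.625, -2.875]), 0.788, np.float64(0.0053))] 24.75
```

View pics/s17z.png

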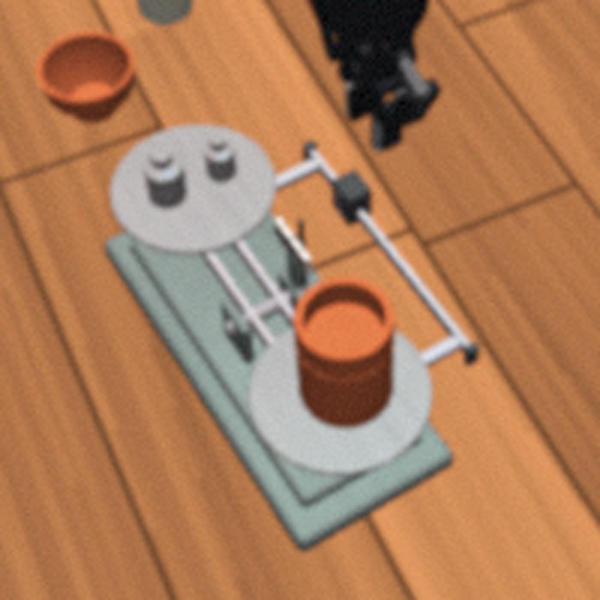

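View pics/w17.png

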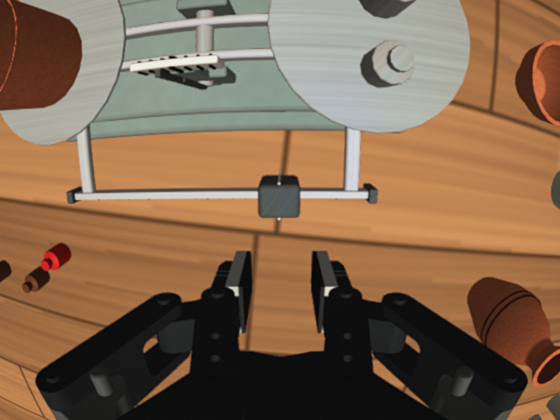

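```bash
python3 - <<'E'
import cv2
w=cv2.imread("pics/w17.png");cv2.imwrite("pics/w17z.png",cv2.resize(w[30:120,110:260],None,fx=5,fy=5,interpolation=cv2.INTER_CUBIC))
from h import *
goal((.30,-.02,.25),.11)
E
```

```text
lin [-0.1454 -0.0321 -0.1111] rot [-0.02  0.04  0.01] pos [ 0.448  -0.0359  0.1388] t 24.8 F [ 0.14 -0.41  0.08] w 0.342
```

View pics/w17z.png

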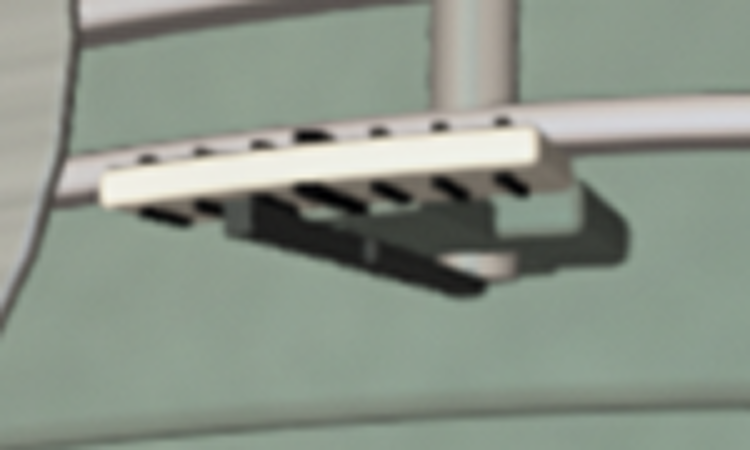

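The bar ends put the tilt within about ±0.01 rad, and the beam is static. As an independent check I'll tilt the wrist camera to look at the pointer along its own plane.

{"name": "apply_moves", "arguments": {"commands": [{"linear": [-0.01,-0.01,-0.02],"delta_rot": [0,6,0],"fingers": 168},{"linear": [-0.02,-0.02,-0.04],"delta_rot": [0,12,0],"fingers": 168},{"linear": [-0.03,-0.03,-0.05],"delta_rot": [0,18,0],"fingers": 168},{"linear": [-0.03,-0.042,-0.05],"delta_rot": [0,24,0],"fingers": 168},{"linear": [-0.03,-0.045,-0.05],"delta_rot": [0,30,0],"fingers": 168},{"linear": [-0.03,-0.045,-0.05],"delta_rot": [0,36,0],"fingers": 168},{"linear": [-0.03,-0.045,-0.05],"delta_rot": [0,42,0],"fingers": 168},{"linear": [-0.03,-0.045,-0.05],"delta_rot": [0,42,0],"fingers": 168}]}}

```text
time: 25.6
tool_pos: [0.4438, 0.0033, 0.1819]
tool_rot: [-0.022, 0.936, 0.051, 0.348]
contact_force: [-0.7, -0.3, -0.7]
gripper_width: 0.342
```

```bash
python3 - <<'E'
from h import *
for i in range(2): eyes.grab_frame('scene')
print(wproj((.5545,.0255,.15)),wproj((.5665,.027,.066)),toolR()[1])
r,t,_=toolR();o,_d=wray((300,200));c=np.array([.5665,.027]);print("cam y offset in balance frame",(o[:2]-c)@np.array([-np.sin(.11),np.cos(.11)]),o)
w=eyes.grab_frame('wrist')[:,:,::-1];cv2.imwrite('pics/w18.png',w)
E
```

```text
[266.91752554 131.4820436 ] [270.48793146 174.64224013] [0.44465881 0.00333323 0.1854506 ]
cam y offset in balance frame -0.011695044278200603 [ 0.40638549 -0.00245014  0.34146098]
```

View pics/w18.png

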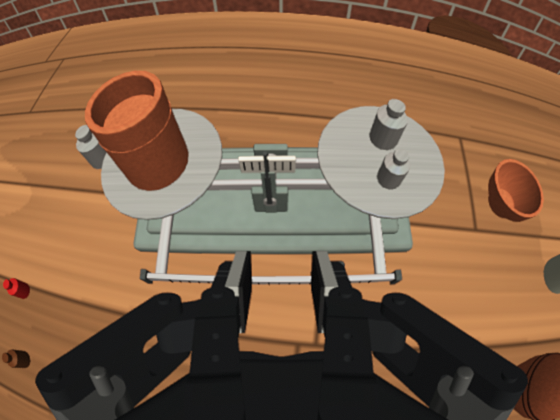

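```bash
python3 - <<'E'
import cv2
w=cv2.imread("pics/w18.png");cv2.imwrite("pics/w18z.png",cv2.resize(w[140:215,220:320],None,fx=8,fy=8,interpolation=cv2.INTER_CUBIC))
E
```

```text
(no output)
```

View pics/w18z.png

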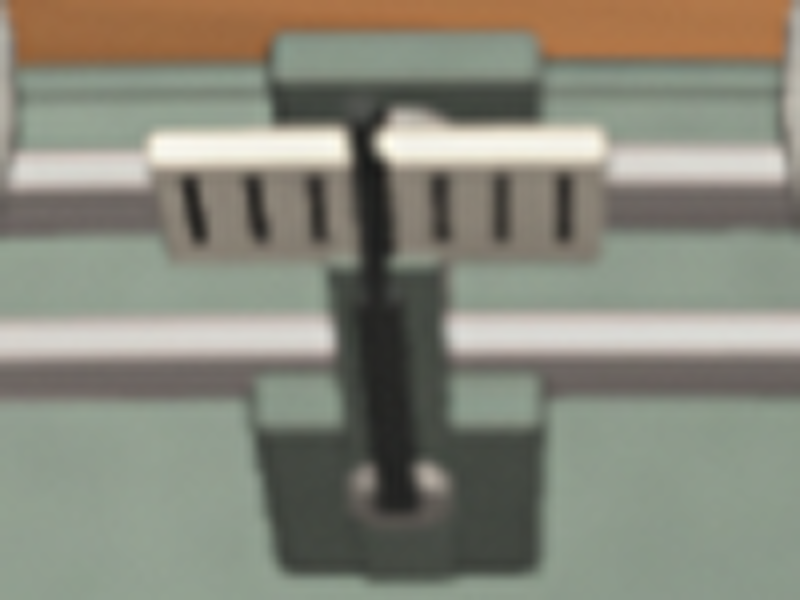

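```bash
python3 - <<'E'
from tilt import *
im=eyes.grab_frame('scene')[:,:,::-1].copy();print(meas(im,cv2.imread("pics/scene0.png")))
from plant import job_done
print(state()['contact_force'],job_done())
E
```

```text
[(array([0., 3.]), 0.918, np.float64(-0.0046)), (array([-0.625, -2.75 ]), 0.787, np.float64(0.0094))]
the job is handed in; nothing more can be done
[-0.41769767  0.08757682  0.469079  ] None
```

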